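# Close the paint pressure pot

### The job

The lid of the small paint pressure pot lies loose on its rubber gasket; close it with its four T-bar nuts. Turn the nuts clockwise a little at a time, always going from a nut to the one across from it: first give each about a sixth of a turn, then bring each one down until it is firmly hand-tight, about half a newton metre (12 newtons on the bar, 40 mm out), so that the lid is drawn down level onto its seat. Do not force any nut beyond 0.7 newton metres, and leave the things lying around alone.

Things in the scene. Friction and masses are not known exactly. Their poses are not given: they have to be found in the camera images.
- pot: Round grey-painted steel pressure pot, 187 mm across and 118 mm tall, bolted to the bench; it does not move. Origin: centre of its underside, on the bench; z up. Its four upright studs (10 mm) stand on a circle of 102 mm radius, at 45, 135, 225 and 315 degrees from its x axis; their ends are 180 mm above the bench.
- lid: Aluminium lid, 187 mm across, 12 mm thick, four ears around the studs, gauge and two brass fittings in its middle (to 32 mm above its upper face). Origin: centre of its underside, 125 mm above the bench at the start; z up. It lies on a rubber gasket that takes about 12 N per mm; after 2.0 to 3.7 mm (differs each time, same all round) the lid meets the solid seat and hardly gives any more.
- nut_a: T-bar nut A, steel, on the stud at 45 degrees from the pot's x axis, across from C: a hub 24 mm across and 36 mm tall with a level bar through it, 9 mm thick, reaching 57 mm to either side, its axis 27 mm above the nut's underside. Origin: centre of the underside, on the stud's axis, 0.4 to 1.2 mm above the lid at the start; x along the bar. Clockwise from above it goes down 12 mm per turn.
- nut_b: T-bar nut B, like A in all, on the stud at 135 degrees, across from D. Every nut turns freely with 0.12 N m; once it presses on the lid, turning it takes about 0.011 N m more for each newton of pressing force: 0.5 N m is 12 N pushed sideways on the bar 40 mm from the stud. It stays where it is left.
- nut_c: T-bar nut C, like A in all, on the stud at 225 degrees from the pot's x axis, across from A.
- nut_d: T-bar nut D, like A in all, on the stud at 315 degrees from the pot's x axis, across from B.
- glue: White glue bottle, 60 mm across, 115 mm tall, upright, a bystander. Origin: centre of its underside.
- tin: Steel paint tin, 86 mm across, 100 mm tall, upright, a bystander. Origin: centre of its underside.
- brush: Paint brush lying on the bench, a bystander. Origin: underside of its middle.
- tape: Roll of paper tape lying flat, 90 mm across, 25 mm tall, a bystander. Origin: centre of its underside.

How it is judged:
On the way, in this order (a step that is already met when the one before it is completed fails the run):
1. every nut has been turned down part of the way (at least 1.2 mm, a tenth of a turn) and the lid lies nearly level (within 0.6 degrees) (distance of each of nut_a, nut_b, nut_c, nut_d from where it was at the start of the episode above 0.0012 m and angle between lid's own z axis and vertical below 0.01 rad), for 0.1 s.
2. all four nuts are tight: each presses on the lid with 15 to 80 N, and the lid is level (contact force between nut_a and lid between 15 and 80 N and contact force between nut_b and lid between 15 and 80 N and contact force between nut_c and lid between 15 and 80 N and contact force between nut_d and lid between 15 and 80 N and angle between lid's own z axis and vertical below 0.006 rad and linear speed of lid below 0.01 m/s), for 0.2 s.
At the end, for the whole second after the job is handed in: Each of the four nuts presses on the lid with 15 to 80 N (about 0.3 to 1 N m of tightening), the lid is level within 0.006 rad and at rest (all of step 2); the robot touches nothing.
It fails at once if a nut overtightened: pressing on the lid with more than 80 N (contact force between any of nut_a, nut_b, nut_c, nut_d and lid above 80 N).
It fails at once if a nut tightened hard (over 25 N) while another has not yet been turned down 1 mm ((contact force between nut_a and lid above 25 N and distance of any of nut_b, nut_c, nut_d from where it was at the start of the episode below 0.001 m) or (contact force between nut_b and lid above 25 N and distance of any of nut_a, nut_c, nut_d from where it was at the start of the episode below 0.001 m) or (contact force between nut_c and lid above 25 N and distance of any of nut_a, nut_b, nut_d from where it was at the start of the episode below 0.001 m) or (contact force between nut_d and lid above 25 N and distance of any of nut_a, nut_b, nut_c from where it was at the start of the episode below 0.001 m)).
It fails at once if not crosswise: two neighbouring nuts turned down 1.2 mm while the two others are still where they were (under 0.6 mm), or two neighbours both standing more than 1.5 mm lower than both others ((distance of each of nut_a, nut_b from where it was at the start of the episode above 0.0012 m and distance of each of nut_c, nut_d from where it was at the start of the episode below 0.0006 m) or (distance of each of nut_b, nut_c from where it was at the start of the episode above 0.0012 m and distance of each of nut_d, nut_a from where it was at the start of the episode below 0.0006 m) or (distance of each of nut_c, nut_d from where it was at the start of the episode above 0.0012 m and distance of each of nut_a, nut_b from where it was at the start of the episode below 0.0006 m) or (distance of each of nut_d, nut_a from where it was at the start of the episode above 0.0012 m and distance of each of nut_b, nut_c from where it was at the start of the episode below 0.0006 m) or (z of each of nut_a, nut_b in the frame of nut_c below -0.0015 m and z of each of nut_a, nut_b in the frame of nut_d below -0.0015 m) or (z of each of nut_b, nut_c in the frame of nut_d below -0.0015 m and z of each of nut_b, nut_c in the frame of nut_a below -0.0015 m) or (z of each of nut_c, nut_d in the frame of nut_a below -0.0015 m and z of each of nut_c, nut_d in the frame of nut_b below -0.0015 m) or (z of each of nut_d, nut_a in the frame of nut_b below -0.0015 m and z of each of nut_d, nut_a in the frame of nut_c below -0.0015 m)).
It fails at once if the lid askew by more than 0.02 rad, or pushed by the robot with more than 20 N (angle between lid's own z axis and vertical above 0.02 rad or contact force between any of the arm, the fingers and lid above 20 N).
It fails at once if a bystander moved by more than 20 mm (distance of any of glue, tin, brush, tape from where it was at the start of the episode above 0.02 m).
It also fails if it takes over 72 s, if anything falls off the work surface, if the arm or the gripper's body presses on something with over 40 N, if the wrist force passes 120 N, or if a joint passes its speed limit or range.

### The arm

A 7-joint arm with a two-finger parallel gripper is mounted at the origin on the work surface. World frame = base frame: x ahead of the robot, y to its left, z up, the work surface at z = 0. Lengths are in m, angles in rad, forces in N, time in s.
With the tool pointing down it reaches from about 0.425 to 0.875 m from the base axis. Payload 4.7 kg.
Tool frame: the origin (TCP) lies on the centre line of the jaws, within the pads' length; the fingertips stand ahead of it and the grasp point (between the pads) lies 2 mm behind it (nose_length is the z of the fingertips in the tool frame, in m); z points along the fingers, y is the line along which they close (so a half turn about z gives the same grasp; the last joint's range is limited). The gripper opens to 87 mm and grips with 3 to 60 N. Pads are 19 mm wide; open, the fingers measure 117 mm over their backs; the gripper's body (75 mm by 190 mm) begins 51 mm behind the grasp point.
Start: joints at [1.271, 0.321, -0.07, 1.45, 0.023, 1.371, -0.057], TCP at [0.201, -0.618, 0.205] pointing down, gripper open.
Joint ranges: [-2.86, 2.86], [-0.3, 2.09], [-1.38, 1.24], [0.06, 2.45], [-1.56, 4.7], [0.09, 2.05], [-2.69, 2.69]. Speed limits (rad/s): [2.57, 2.57, 3.14, 3.14, 3.14, 3.14, 3.14].

### API

Orientations are given as a rotation vector (axis times angle).
In Python, from bench import * gives the robot as it stands.
- The arm moves only by the tool send_rows, never from a script. Its arguments are lists of equal length, an entry for each row: "xyz": the shift along the tool's x, y, z in mm, a list of three; "dr": the turn, a rotation vector about the tool's x, y, z in rad, a list of three. A call has exactly 10 rows; each row is the pose to reach, as a shift and turn from the pose commanded when the call began, along the tool's axes at that moment; what a row does not reach only later rows make up. A row lasts 1/12 s, in which the tool goes at most 41.7 mm and 7.16 degrees, less where a joint would pass 70% of its speed; a pose out of reach is approached as far as the arm can. A call with a gripper value outside its range is refused whole. "jaw" is the finger opening in mm, from 0 to 87, set as the call begins (left out, the last holds). The fingers move at their own pace and stop on an object; "grip_force" is the grip in N (left out, the last holds). Time passes only in rows, so rows that repeat a pose let the fingers close, or fill a call up. It gives the time, the measured TCP pose, the force, the opening and the grip force at its end, in the units of the state.
- get_state(): the state, without advancing time (a new reading comes with each control period).
- get_image(name): name is "scene" or "side" or "wrist"; returns the picture (420x560x3 uint8, red, green, blue); there is no depth.
- calibration(name): a dict with "vfov" (degrees; the focal length in pixels is half the picture's height over the tangent of half this angle, whatever the lens; pixels are square), "cx", "cy" (the principal point, pixels), "rvec" (rotation vector, rad) and "tvec" (3), from world to camera coordinates, as OpenCV has them; the wrist camera has in their place "hand_eye" (4x4, takes a point from camera to tool coordinates, whose origin is the TCP and whose axes are the flange's). Camera axes: x right, y down, z forward; pixel columns grow to the right and rows downward; lengths in m; the calibration is good to about 2 mm. A picture is of the moment at which its call begins: read the wrist's pose just before it. calibration takes no time and is no camera call.
- close_job(): hands the job in; it is judged then, once.
The state is a dict: "time": time; "joint_positions": joint angles; "qd": joint speeds; "joint_torque": joint torques, N m; "position": TCP position; "tool_rot": TCP orientation; "ft_force": force on the tool from outside, world axes, zero at the start; "torque": the same for the moment, N m; "grip_width": opening from 0.0 (shut) to 1.0 (fully open); "grip_force": force on a finger pad.
Only numpy, scipy, OpenCV 4.12 (cv2) and the standard library are available. Lean on these libraries where they do the work, as an engineer would, in place of code of your own. Each camera call takes 0.05 s, during which the arm holds its last target. There are 200 camera calls.

## Working session

There is one attempt and no reset: what is moved stays moved. The work goes in short steps, Python scripts to look and compute and a tool call to move; the robot and the scene stay as the last step left them, time stands still between calls to the robot, and variables do not carry over. Pictures are saved under pics/ and viewed, at most 10 in all, crops included, and the job is handed in when it is done.

Besides the shell and the picture viewer there is one more tool, called after "Emit:" as a command line: name --argument value ..., lists and objects as JSON in quotes. send_rows: Moves the arm, as the interface text tells. Its arguments: {"type":"object","properties":{"xyz":{"type":"array"},"dr":{"type":"array"},"jaw":{"type":"number"},"grip_force":{"type":"number"}},"required":["xyz","dr"]}

```bash
ls; mkdir -p pics; cat > h.py <<'E'
from bench import *
import numpy as np, cv2
from scipy.spatial.transform import Rotation as R
def cam(n):
    c=calibration(n); f=210/np.tan(np.radians(c['vfov'])/2)
    return c,np.array([[f,0,c['cx']],[0,f,c['cy']],[0,0,1.]])
def ext(n,s=None):
    c,K=cam(n)
    if n!='wrist': return K,R.from_rotvec(np.ravel(c['rvec'])).as_matrix(),np.ravel(c['tvec'])
    s=s or get_state(); T=np.eye(4);T[:3,:3]=R.from_rotvec(s['tool_rot']).as_matrix();T[:3,3]=s['position']
    M=np.linalg.inv(T@np.array(c['hand_eye'])); return K,M[:3,:3],M[:3,3]
def proj(P,n,s=None):
    K,Rm,t=ext(n,s); p=(np.atleast_2d(P)@Rm.T+t)@K.T; return p[:,:2]/p[:,2:]
def back(uv,z,n,s=None):
    K,Rm,t=ext(n,s); o=-Rm.T@t; d=Rm.T@np.linalg.inv(K)@np.array([*uv,1.]); return o+d*(z-o[2])/d[2]
def save(n,f): 
    s=get_state(); im=get_image(n); cv2.imwrite('pics/'+f,im[:,:,::-1]); return s,im
E
python3 - <<'E'
from h import *
s=get_state();print({k:np.round(v,3) for k,v in s.items()}); print(R.from_rotvec(s['tool_rot']).as_matrix().round(3))
print({n:calibration(n) for n in('scene','side','wrist')})
try: print(nose_length)
except Exception as e: print(e)
a=get_image('scene');b=get_image('side');np.save('pics/scene.npy',a);np.save('pics/side.npy',b)
cv2.imwrite('pics/a.png',a[:,:,::-1]);cv2.imwrite('pics/b.png',b[:,:,::-1])
E
```

```text
pics
{'time': np.float64(0.0), 'joint_positions': array([ 1.271,  0.322, -0.07 ,  1.452,  0.023,  1.371, -0.057]), 'qd': array([-0.001, -0.001, -0.   ,  0.   ,  0.001,  0.003,  0.   ]), 'joint_torque': array([ 0.0000e+00, -4.9129e+01, -4.0400e-01, -3.1254e+01, -6.4000e-02,
        4.4000e-02,  0.0000e+00]), 'position': array([ 0.2  , -0.618,  0.204]), 'tool_rot': array([-3.101e+00, -4.910e-01,  1.000e-03]), 'ft_force': array([-0.159,  0.461, -0.401]), 'torque': array([-0.001, -0.046,  0.013]), 'grip_force': np.float64(0.0), 'grip_width': np.float64(1.001)}
[[ 0.951  0.309 -0.001]
 [ 0.309 -0.951  0.002]
 [-0.    -0.002 -1.   ]]
{'scene': {'vfov': 52.27001248253485, 'cx': 278.66365050676717, 'cy': 215.1004587178503, 'rvec': array([ 1.78421291,  1.71340034, -0.73123788]), 'tvec': array([-0.00337682, -0.29310625,  1.55232213])}, 'side': {'vfov': 45.95402406187637, 'cx': 286.93925221878663, 'cy': 210.9041497981814, 'rvec': array([ 0.75510288, -2.51726913,  1.19157551]), 'tvec': array([0.41567667, 0.26795056, 1.26216809])}, 'wrist': {'vfov': 67.32170590686859, 'cx': 280.5184766172912, 'cy': 207.8152427478219, 'hand_eye': array([[ 1.38194455e-03, -9.54707356e-01, -2.97543199e-01,
         8.14539654e-02],
       [ 9.99999030e-01,  1.26758395e-03,  5.77299349e-04,
         1.10727050e-03],
       [-1.73990954e-04, -2.97543708e-01,  9.54708181e-01,
        -1.79112020e-01],
       [ 0.00000000e+00,  0.00000000e+00,  0.00000000e+00,
         1.00000000e+00]])}}
0.017
```

View pics/a.png

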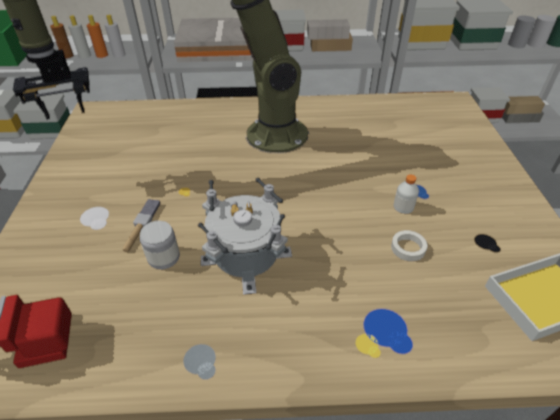

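View pics/b.png

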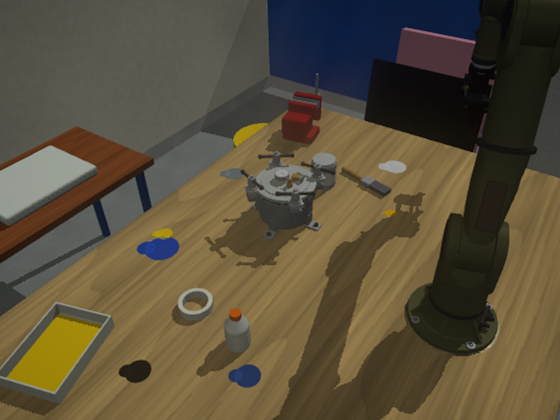

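The scene view shows the pot at about (243,220), its hubs near (211,198), (268,193), (277,240) and (212,245). The tin is at (160,245) and the brush at (145,215). The glue (406,195) and tape (410,245) are well away from it.

```bash
python3 - <<'E'
from h import *
P=np.array([back(p,.165,'scene') for p in [(211,198),(268,193),(277,240),(212,245)]]);print(P.round(3));c=P.mean(0);print(c.round(3),np.linalg.norm(P-c,axis=1).round(3),np.degrees(np.arctan2(*(P-c)[:,1::-1].T)).round(0))
print('tin',back((160,245),.05,'scene').round(3))
print('side pot',proj(c,'side'))
# desired TCP at c+(dx) s.t. wrist camera looks at c
s=get_state();Rt=R.from_rotvec(s['tool_rot']).as_matrix();he=np.array(calibration('wrist')['hand_eye'])
print(Rt@he[:3,3],Rt@he[:3,2])
E
```

```text
[[ 0.521 -0.182  0.165]
 [ 0.509 -0.041  0.165]
 [ 0.669 -0.024  0.165]
 [ 0.677 -0.168  0.165]]
[ 0.594 -0.104  0.165] [0.107 0.106 0.11  0.105] [-133.  144.   47.  -38.]
tin [ 0.568 -0.324  0.05 ]
side pot [[279.32804626 170.93242568]]
[0.07792865 0.0238139  0.17910064] [-0.28342366 -0.09092475 -0.95467467]
```

Emit:
send_rows --xyz '[[30,-20,-12.5],[60,-40,-25],[90,-60,-37.5],[120,-80,-50],[150,-100,-62.5],[180,-120,-75],[210,-140,-87.5],[240,-160,-100],[270,-180,-112.5],[300,-200,-125]]' --dr '[[0,0,0],[0,0,0],[0,0,0],[0,0,0],[0,0,0],[0,0,0],[0,0,0],[0,0,0],[0,0,0],[0,0,0]]' --jaw 50

```text
time: 0.93
position: [0.4248, -0.3337, 0.3304]
tool_rot: [-3.103, -0.491, 0.001]
ft_force: [0.6, -0.9, -0.6]
grip_width: 0.578
grip_force: 0.0
```

Emit:
send_rows --xyz '[[30,-20,0],[60,-40,0],[90,-60,0],[120,-80,0],[150,-100,0],[180,-120,0],[210,-140,0],[235,-155,0],[253,-167,0],[253,-167,0]]' --dr '[[0,0,0],[0,0,0],[0,0,0],[0,0,0],[0,0,0],[0,0,0],[0,0,0],[0,0,0],[0,0,0],[0,0,0]]'

```text
time: 1.77
position: [0.6151, -0.0921, 0.3287]
tool_rot: [-3.097, -0.503, -0.0]
ft_force: [-0.5, 0.9, -0.9]
grip_width: 0.578
grip_force: 0.0
```

```bash
python3 - <<'E'
from h import *
s,im=save('wrist','w1.png')
np.savez('pics/w1.npz',im=im,p=s['position'],r=s['tool_rot'])
print(s['time'],s['position'].round(4),s['tool_rot'],s['joint_positions'].round(3),s['qd'].round(3),s['ft_force'].round(2))
E
```

```text
1.7667 [ 0.6151 -0.0921  0.3287] [-3.09655967e+00 -5.03419517e-01 -9.39714010e-05] [ 0.529  0.277 -0.542  1.298  0.137  1.605 -1.239] [ 0.048 -0.032  0.048  0.026  0.014  0.024  0.056] [-0.46  0.93 -0.91]
```

View pics/w1.png

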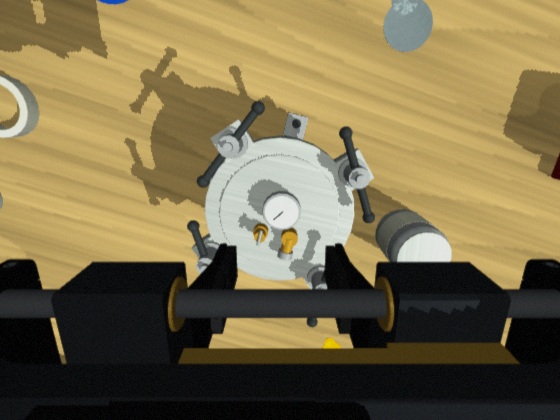

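The wrist view shows the pot centre near (281,208). Two nuts are clear: hub (231,143) with bar ends (259,106)/(203,183), and hub (358,175) with bar ends (346,131)/(369,218). The gripper partly hides the other two, so I'll back off 100 mm.

Emit:
send_rows --xyz '[[-35,0,0],[-70,0,0],[-100,0,0],[-100,0,0],[-100,0,0],[-100,0,0],[-100,0,0],[-100,0,0],[-100,0,0],[-100,0,0]]' --dr '[[0,0,0],[0,0,0],[0,0,0],[0,0,0],[0,0,0],[0,0,0],[0,0,0],[0,0,0],[0,0,0],[0,0,0]]'

```text
time: 2.65
position: [0.5186, -0.129, 0.3297]
tool_rot: [-3.102, -0.492, 0.001]
ft_force: [-0.6, -0.1, -0.7]
grip_width: 0.574
grip_force: 0.0
```

```bash
python3 - <<'E'
from h import *
s,im=save('wrist','w2.png')
np.savez('pics/w2.npz',im=im,p=s['position'],r=s['tool_rot'])
cv2.imwrite('pics/w2c.png',cv2.resize(im[:270,130:430,::-1],None,fx=2.2,fy=2.2,interpolation=cv2.INTER_CUBIC))
print(s['time'],s['position'].round(4),s['tool_rot'],s['joint_positions'].round(3),s['qd'].round(3),s['ft_force'].round(2))
E
```

```text
2.65 [ 0.5186 -0.129   0.3297] [-3.10213249e+00 -4.92367577e-01  5.97599559e-04] [ 0.674  0.067 -0.506  1.512  0.032  1.571 -1.087] [ 0.001 -0.002  0.002  0.001 -0.    -0.001 -0.   ] [-0.59 -0.11 -0.7 ]
```

View pics/w2c.png

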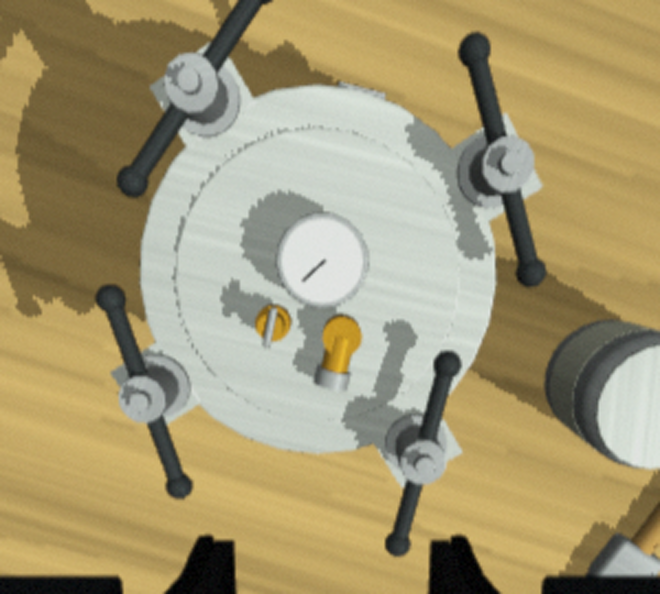

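All four nuts show clearly now. In the crop, the stud tops are at TL (190,80), TR (513,160), BL (138,399) and BR (425,460), and the bar-end balls are visible.

```bash
python3 - <<'E'
from h import *
from scipy.optimize import least_squares
d=np.load('pics/w2.npz');s={'position':d['p'],'tool_rot':d['r']}
f=lambda u:np.array(u)/2.2+[130,0]
N=['TL','TR','BR','BL']
st=np.array([back(f(u),.180,'wrist',s)[:2] for u in [(190,78),(513,160),(425,460),(138,399)]])
en=[[(258,-5),(132,181)],[(474,47),(531,271)],[(447,364),(398,545)],[(111,298),(179,486)]]
def res(x): 
    a=x[2]+np.radians([0,-90,-180,-270]); return (np.c_[x[0]+.102*np.cos(a),x[1]+.102*np.sin(a)]-st).ravel()
r=least_squares(res,[.594,-.104,.8]);print(r.x,(r.fun*1e3).round(1))
mod=st+r.fun.reshape(4,2)
for i in range(4):
    e=np.array([back(f(u),.165,'wrist',s)[:2] for u in en[i]]);v=e[1]-e[0]
    print(N[i],'meas',st[i].round(4),'model',mod[i].round(4),'mid',e.mean(0).round(4),'len',np.linalg.norm(v).round(3),'bar deg',np.degrees(np.arctan2(v[1],v[0]))%180)
print('gauge',back(f((320,260)),.169,'wrist',s))
Rt=R.from_rotvec(s['tool_rot']).as_matrix();print('tool y deg',np.degrees(np.arctan2(Rt[1,1],Rt[0,1])))
E
```

```text
[ 0.57595177 -0.10433123  0.87266093] [ 1.   1.1  0.8  0.  -1.7 -1.  -0.1 -0.1]
TL meas [ 0.6405 -0.0273] model [ 0.6415 -0.0262] mid [ 0.6377 -0.0263] len 0.096 bar deg 159.01873566190957
TR meas [ 0.6533 -0.1699] model [ 0.6541 -0.1699] mid [ 0.653  -0.1695] len 0.1 bar deg 37.355632204862104
BR meas [ 0.5121 -0.1814] model [ 0.5104 -0.1825] mid [ 0.5086 -0.1828] len 0.101 bar deg 5.736046405358962
BL meas [ 0.4979 -0.0386] model [ 0.4978 -0.0388] mid [ 0.4963 -0.0393] len 0.1 bar deg 33.522459859354626
gauge [ 0.58659603 -0.10243059  0.169     ]
tool y deg -71.9626002505304
```

```bash
cat >> h.py <<'E'
NUT={'A':(.641,-.027),'D':(.6535,-.170),'C':(.511,-.182),'B':(.4975,-.039)}
def rel(pos,yaw,s=None,Rt=None,p=None):
    """tool-frame shift (mm) and turn about tool z (rad) from (p,Rt) to world pos and tool-y yaw (deg)"""
    y=np.degrees(np.arctan2(Rt[1,1],Rt[0,1])); d=Rt.T@(np.array(pos)-p)*1e3
    return d.round(1),round(-np.radians(yaw-y),3)
def pose(y):  # level tool with y axis at angle y
    a=np.radians(y); yv=np.array([np.cos(a),np.sin(a),0]);z=np.array([0,0,-1.]);return np.c_[np.cross(yv,z),yv,z]
def plan(n,yaw,zlow=.167,zhi=.208):
    """call 1: lift and travel above nut n turning at most 1.25 rad; call 2: rest of turn, descend"""
    s=get_state();Rt=R.from_rotvec(s['tool_rot']).as_matrix();p=s['position']
    y0=np.degrees(np.arctan2(Rt[1,1],Rt[0,1])); print('t',s['time'],'y0',y0.round(1),'pos',p.round(4),'level',Rt[2].round(4),'j7',s['joint_positions'][6].round(2),'F',s['ft_force'].round(1),'M',s['torque'].round(2))
    tgt=[*NUT[n],zhi]; d,r=rel(tgt,yaw,Rt=Rt,p=p); print('call1 shift',d,'turn',r)
    r1=np.clip(r,-1.25,1.25); print('call2 z',(zhi-zlow)*1e3,'turn',round(r-r1,3))
E
python3 -c "
from h import *
plan('A',25)"
```

```text
t 2.7 y0 -72.0 pos [ 0.5186 -0.129   0.3297] level [-3.e-04 -6.e-04 -1.e+00] j7 -1.09 F [-0.5 -0.2  0.1] M [-0.01 -0.07  0.02]
call1 shift [148.  -59.  121.7] turn -1.692
call2 z 40.99999999999998 turn -0.442
```

Emit:
send_rows --xyz '[[20,-8,16],[40,-16,32],[60,-24,48],[80,-32,64],[100,-40,80],[120,-48,96],[140,-56,112],[148,-59,122],[148,-59,122],[148,-59,122]]' --dr '[[0,0,-0.125],[0,0,-0.25],[0,0,-0.375],[0,0,-0.5],[0,0,-0.625],[0,0,-0.75],[0,0,-0.875],[0,0,-1.0],[0,0,-1.125],[0,0,-1.25]]'

```text
time: 3.53
position: [0.6407, -0.0263, 0.2063]
tool_rot: [-2.218, -2.221, 0.001]
ft_force: [0.2, 0.2, -0.6]
grip_width: 0.576
grip_force: 0.0
```

Emit:
send_rows --xyz '[[0,0,0],[0,0,0],[0,0,0],[0,0,0],[0,0,0],[0,0,0],[0,0,0],[0,0,0],[0,0,0],[0,0,0]]' --dr '[[0,0,-0.125],[0,0,-0.25],[0,0,-0.375],[0,0,-0.44],[0,0,-0.44],[0,0,-0.44],[0,0,-0.44],[0,0,-0.44],[0,0,-0.44],[0,0,-0.44]]'

```text
time: 4.37
position: [0.6408, -0.0275, 0.2081]
tool_rot: [1.693, 2.646, -0.0]
ft_force: [0.1, -1.2, 0.0]
grip_width: 0.577
grip_force: 0.0
```

```bash
python3 - <<'E'
from h import *
plan('A',25)
s,im=save('wrist','w3.png')
uv=proj([[*NUT['A'],.18]],'wrist',s)[0];print(uv)
E
```

```text
t 4.3667 y0 24.8 pos [ 0.6408 -0.0275  0.2081] level [-2.e-04 -1.e-04 -1.e+00] j7 0.24 F [ 0.1 -1.2  0. ] M [-0.04 -0.13  0.02]
call1 shift [0.4 0.4 0.1] turn -0.004
call2 z 40.99999999999998 turn 0.0
[282.08159956 229.65617156]
```

View pics/w3.png

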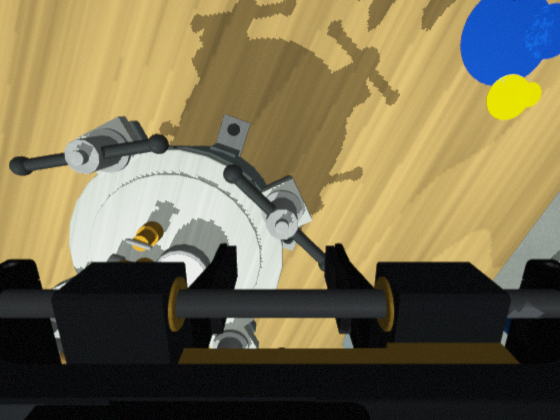

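```bash
python3 - <<'E'
from h import *
im=cv2.imread('pics/w3.png')
a=cv2.resize(im[170:270,230:340],(440,400),interpolation=cv2.INTER_CUBIC)
b=cv2.resize(im[110:200,40:130],(360,360),interpolation=cv2.INTER_CUBIC)
o=np.zeros((400,800,3),np.uint8);o[:,:440]=a;o[:360,440:]=b;cv2.imwrite('pics/w3c.png',o)
print(proj([[*NUT[k],.18] for k in 'AB'],'wrist'))
E
```

```text
[[282.07847663 229.64586024]
 [ 76.23856263 159.29247109]]
```

View pics/w3c.png

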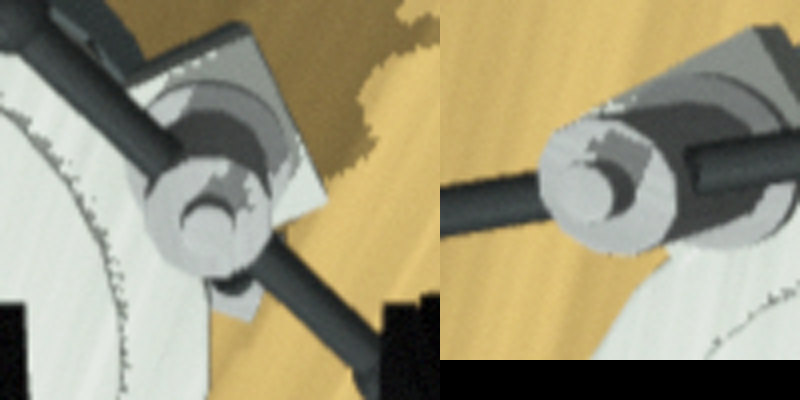

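Both studs are within 1 mm of the prediction: A measured (282,228) against (282,230). I'll descend and start turning A.

Emit:
send_rows --xyz '[[0,0,15],[0,0,30],[0,0,41],[0,0,41],[0,0,41],[0,0,41],[0,0,41],[0,0,41],[0,0,41],[0,0,41]]' --dr '[[0,0,0],[0,0,0],[0,0,0],[0,0,0],[0,0,0.1],[0,0,0.2],[0,0,0.3],[0,0,0.4],[0,0,0.5],[0,0,0.5]]'

```text
time: 5.25
position: [0.6412, -0.0275, 0.1679]
tool_rot: [2.297, 2.142, 0.001]
ft_force: [0.1, -0.6, 0.1]
grip_width: 0.57
grip_force: 0.0
```

```bash
python3 -c "
from h import *
plan('A',25)"
```

```text
t 5.25 y0 -4.0 pos [ 0.6412 -0.0275  0.1679] level [-3.0e-04  1.1e-03 -1.0e+00] j7 -0.25 F [ 0.1 -0.6  0.1] M [-0.02 -0.14 -0.03]
call1 shift [  0.5  -0.2 -40.1] turn -0.506
call2 z 40.99999999999998 turn 0.0
```

Emit:
send_rows --xyz '[[0,0,0],[0,0,0],[0,0,0],[0,0,0],[0,0,0],[0,0,0],[0,0,0],[0,0,0],[0,0,0],[0,0,0]]' --dr '[[0,0,0.05],[0,0,0.1],[0,0,0.15],[0,0,0.2],[0,0,0.25],[0,0,0.3],[0,0,0.35],[0,0,0.4],[0,0,0.45],[0,0,0.5]]'

```text
time: 6.08
position: [0.641, -0.0275, 0.1675]
tool_rot: [2.753, 1.512, 0.001]
ft_force: [0.2, -0.8, -0.4]
grip_width: 0.577
grip_force: 0.0
```

```bash
python3 - <<'E'
from h import *
plan('A',25)
s,im=save('wrist','w4.png')
E
```

```text
t 6.0833 y0 -32.4 pos [ 0.641  -0.0275  0.1675] level [ 2.e-04  5.e-04 -1.e+00] j7 -0.72 F [ 0.2 -0.8 -0.4] M [-0.01 -0.03 -0.02]
call1 shift [  0.4  -0.2 -40.5] turn -1.003
call2 z 40.99999999999998 turn 0.0
```

View pics/w4.png

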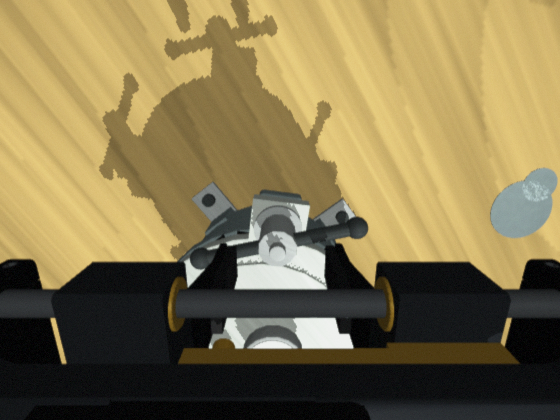

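```bash
python3 - <<'E'
from h import *
s=get_state();Rt=R.from_rotvec(s['tool_rot']).as_matrix()
q=np.array([[0,0,0],[0,.025,.017],[.0095,.025,.017],[-.0095,.025,.017],[0,-.025,.017],[.0095,-.025,.017],[0,.04,.017],[0,-.04,.017]])
print(proj(q@Rt.T+s['position'],'wrist').round(0))
for b in (158-180,170-180,-5):
  a=np.radians(b);print(b,proj([[NUT['A'][0]+r*np.cos(a),NUT['A'][1]+r*np.sin(a),.165] for r in(-.052,.052)],'wrist').round(0))
print(proj([[*NUT['A'],.18]],'wrist'))
im=cv2.imread('pics/w4.png');cv2.imwrite('pics/w4c.png',cv2.resize(im[180:320,180:380],(800,560),interpolation=cv2.INTER_CUBIC))
E
```

```text
[[280. 246.]
 [317. 236.]
 [317. 223.]
 [316. 249.]
 [242. 236.]
 [242. 223.]
 [339. 236.]
 [220. 236.]]
-22 [[199. 258.]
 [362. 230.]]
-10 [[205. 273.]
 [358. 214.]]
-5 [[208. 278.]
 [356. 208.]]
[[279.09866717 254.72535032]]
```

View pics/w4c.png

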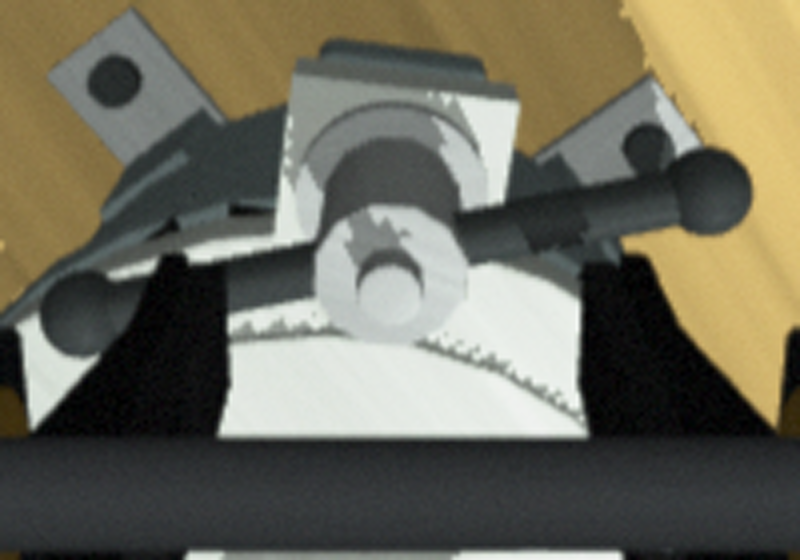

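```bash
python3 - <<'E'
from h import *
s=get_state();Rt=R.from_rotvec(s['tool_rot']).as_matrix()
o=np.zeros((560,800,3),np.uint8)
for i,n in enumerate(('scene','side')):
    im=get_image(n)[:,:,::-1].copy()
    q=np.array([[0,0,.017],[0,0,0],[0,0,-.019],[0,.025,.017],[0,-.025,.017]])@Rt.T+s['position']
    uv=proj(q,n)*1.0; c=uv[1]; x0,y0=(c-[40,56]).astype(int); 
    cr=cv2.resize(im[y0:y0+112,x0:x0+80],(400,560),interpolation=cv2.INTER_CUBIC)
    w=(uv-[x0,y0])*5+2
    print(n,(w+[400*i,0]).round(0).tolist())
    # markers in the margins only: horizontal ticks
    for p,col in zip(w,[(0,0,255),(0,255,0),(255,0,0),(0,0,255),(0,0,255)]): cv2.circle(cr,tuple(int(v) for v in p),3,col,-1)
    o[:,400*i:400*i+400]=cr
cv2.imwrite('pics/m.png',o)
E
```

```text
scene [[207.0, 309.0], [207.0, 283.0], [206.0, 254.0], [179.0, 344.0], [235.0, 275.0]]
side [[605.0, 309.0], [604.0, 286.0], [602.0, 259.0], [591.0, 287.0], [621.0, 332.0]]
```

View pics/m.png

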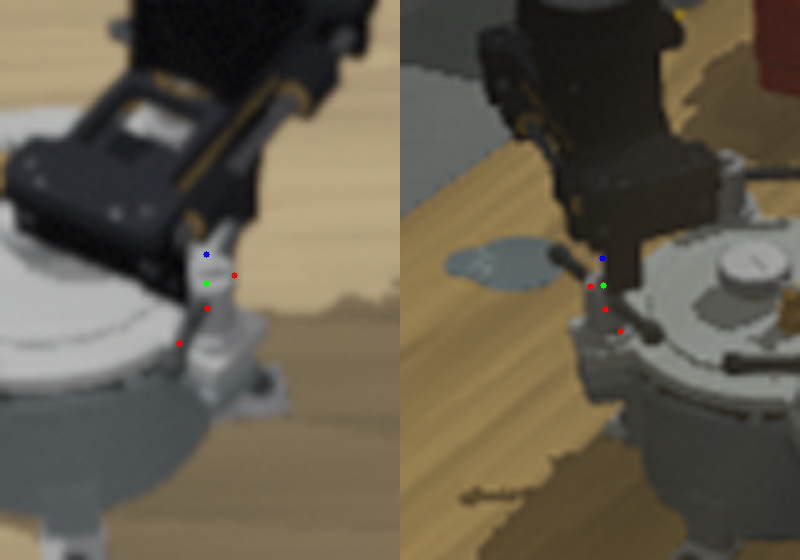

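Both outside views show the fingertips ending about 35 mm above where I'd computed, near tool z −18 mm. The fingers passed over the bar without touching it, so I'll turn back and work 32 mm lower.

Emit:
send_rows --xyz '[[0,0,0],[0,0,0],[0,0,0],[0,0,0],[0,0,0],[0,0,0],[0,0,0],[0,0,0],[0,0,0],[0,0,0]]' --dr '[[0,0,-0.125],[0,0,-0.25],[0,0,-0.375],[0,0,-0.5],[0,0,-0.625],[0,0,-0.75],[0,0,-0.875],[0,0,-1.0],[0,0,-1.0],[0,0,-1.0]]'

```text
time: 7.07
position: [0.6408, -0.0277, 0.1671]
tool_rot: [-1.695, -2.645, -0.0]
ft_force: [0.6, -1.3, 0.3]
grip_width: 0.578
grip_force: 0.0
```

Emit:
send_rows --xyz '[[0,0,6],[0,0,12],[0,0,18],[0,0,24],[0,0,30],[0,0,32],[0,0,32],[0,0,32],[0,0,32],[0,0,32]]' --dr '[[0,0,0],[0,0,0],[0,0,0],[0,0,0],[0,0,0],[0,0,0],[0,0,0.1],[0,0,0.2],[0,0,0.3],[0,0,0.4]]'

```text
time: 7.9
position: [0.6405, -0.025, 0.1343]
tool_rot: [-2.186, -2.253, -0.003]
ft_force: [1.1, 3.1, -3.4]
grip_width: 0.571
grip_force: 2.4
```

```bash
python3 -c "
from h import *
import bench;print(bench.nose_length, [k for k in dir(bench) if not k.startswith('_')])
plan('A',25)"
```

```text
0.017 ['MotionError', 'calibration', 'close_job', 'get_image', 'get_state', 'nose_length']
t 7.9 y0 1.7 pos [ 0.6405 -0.025   0.1343] level [ 3.1e-03 -5.0e-04 -1.0e+00] j7 -0.17 F [ 1.1  3.1 -3.4] M [ 0.75 -0.29  0.18]
call1 shift [ -1.8   0.4 -73.7] turn -0.406
call2 z 40.99999999999998 turn 0.0
```

Emit:
send_rows --xyz '[[0,0,0],[0,0,0],[0,0,0],[0,0,0],[0,0,0],[0,0,0],[0,0,0],[0,0,0],[0,0,0],[0,0,0]]' --dr '[[0,0,0.1],[0,0,0.2],[0,0,0.3],[0,0,0.4],[0,0,0.5],[0,0,0.6],[0,0,0.7],[0,0,0.8],[0,0,0.88],[0,0,0.88]]'

```text
time: 8.73
position: [0.6405, -0.0261, 0.1342]
tool_rot: [-2.937, -1.111, 0.0]
ft_force: [1.4, 1.8, -1.3]
grip_width: 0.577
grip_force: 1.1
```

```bash
python3 - <<'E'
from h import *
plan('C',52,zlow=.1355,zhi=.182)
s,im=save('wrist','w5.png')
for b in (-70,-75,-80,-85):
  a=np.radians(b);print(b,proj([[NUT['A'][0]+r*np.cos(a),NUT['A'][1]+r*np.sin(a),.163] for r in(-.051,.051)],'wrist',s).round(0).tolist())
E
```

```text
t 8.7333 y0 -48.6 pos [ 0.6405 -0.0261  0.1342] level [ 3.0e-04 -1.5e-03 -1.0e+00] j7 -1.0 F [ 1.4  1.8 -1.3] M [ 0.32 -0.19  0.07]
call1 shift [-200.3   31.1  -47.9] turn -1.755
call2 z 46.499999999999986 turn -0.505
-70 [[188.0, 237.0], [367.0, 300.0]]
-75 [[191.0, 230.0], [363.0, 307.0]]
-80 [[195.0, 222.0], [359.0, 313.0]]
-85 [[199.0, 216.0], [354.0, 318.0]]
```

```bash
python3 - <<'E'
from h import *
im=cv2.imread('pics/w5.png')
g=im[195:262:3,170:290:3].max(2)
print('\n'.join(f'{195+3*i} '+''.join('#' if v<50 else '+' if v<90 else '.' for v in r) for i,r in enumerate(g)))
E
```

```text
195 ........................................
198 ........................................
201 ........................................
204 .....................................+++
207 ...............................+++++++++
210 ............................++++++++....
213 .......++...................+...........
216 .....######.............................
219 ....########............................
222 ....########+...........................
225 ...+###+########........................
228 ...+###+########+.......................
231 ....#######+#####+....+.................
234 ....#######+++#####+.++++..........+++..
237 .....+########++######+++........+++++++
240 ...........#####+++++###+......+++++++++
243 .............####+++++###......+++++++++
246 ...............##+++++++###+...+++++++++
249 ................##++++++++###+++++++++++
252 ................####++++++++####++++.+++
255 ...............######++++++++###++++.+++
258 ...............########++++++#+++.......
261 ..............#########+#+++##++........
```

Bar A has turned from −21° to about −77°: its ball end is near (189,226). That is about 56°, or 1.9 mm down. Next is C, across from it.

Emit:
send_rows --xyz '[[0,0,0],[0,0,-36],[-5,1,-48],[-40,6,-48],[-75,12,-48],[-105,17,-48],[-135,21,-48],[-165,26,-48],[-190,30,-48],[-200,31,-48]]' --dr '[[0,0,-0.125],[0,0,-0.25],[0,0,-0.375],[0,0,-0.5],[0,0,-0.625],[0,0,-0.75],[0,0,-0.875],[0,0,-1.0],[0,0,-1.125],[0,0,-1.25]]'

```text
time: 9.62
position: [0.5086, -0.1883, 0.1833]
tool_rot: [1.733, 2.62, -0.006]
ft_force: [0.2, -1.0, -0.2]
grip_width: 0.576
grip_force: 0.0
```

Emit:
send_rows --xyz '[[0,0,0],[0,0,0],[0,0,0],[0,0,0],[0,0,8],[0,0,20],[0,0,32],[0,0,42],[0,0,46],[0,0,46]]' --dr '[[0,0,-0.125],[0,0,-0.25],[0,0,-0.375],[0,0,-0.5],[0,0,-0.5],[0,0,-0.5],[0,0,-0.5],[0,0,-0.5],[0,0,-0.5],[0,0,-0.5]]'

```text
time: 10.45
position: [0.5102, -0.1828, 0.1351]
tool_rot: [-1.034, -2.963, -0.001]
ft_force: [0.1, 0.3, 1.1]
grip_width: 0.577
grip_force: 0.0
```

```bash
python3 -c "
from h import *
plan('C',52,zlow=.1355,zhi=.1355)"
```

```text
t 10.45 y0 51.5 pos [ 0.5102 -0.1828  0.1351] level [ 3.3e-03 -7.0e-04 -1.0e+00] j7 1.09 F [0.1 0.3 1.1] M [ 0.02 -0.17  0.  ]
call1 shift [-0.1  1.1 -0.4] turn -0.008
call2 z 0.0 turn 0.0
```

Emit:
send_rows --xyz '[[0,1,0],[0,1,0],[0,1,0],[0,1,0],[0,1,0],[0,1,0],[0,1,0],[0,1,0],[0,1,0],[0,1,0]]' --dr '[[0,0,0.125],[0,0,0.25],[0,0,0.375],[0,0,0.5],[0,0,0.625],[0,0,0.75],[0,0,0.875],[0,0,1.0],[0,0,1.125],[0,0,1.25]]'

```text
time: 11.28
position: [0.5109, -0.1827, 0.136]
tool_rot: [-2.579, -1.791, 0.003]
ft_force: [-0.4, -1.7, -5.5]
grip_width: 0.572
grip_force: 3.1
```

```bash
python3 -c "
from h import *
plan('B',79,zlow=.1355,zhi=.182)"
```

```text
t 11.2833 y0 -20.4 pos [ 0.5109 -0.1827  0.136 ] level [-0.001  -0.0023 -1.    ] j7 -0.15 F [-0.4 -1.7 -5.5] M [-0.38  0.14  0.18]
call1 shift [129.9 -62.9 -46. ] turn -1.736
call2 z 46.499999999999986 turn -0.486
```

Emit:
send_rows --xyz '[[0,0,0],[0,0,-36],[5,-2,-46],[30,-14,-46],[55,-26,-46],[80,-39,-46],[100,-48,-46],[120,-58,-46],[130,-63,-46],[130,-63,-46]]' --dr '[[0,0,-0.125],[0,0,-0.25],[0,0,-0.375],[0,0,-0.5],[0,0,-0.625],[0,0,-0.75],[0,0,-0.875],[0,0,-1.0],[0,0,-1.125],[0,0,-1.25]]'

```text
time: 12.12
position: [0.4977, -0.0348, 0.1837]
tool_rot: [1.018, 2.971, 0.001]
ft_force: [0.4, -0.0, 0.4]
grip_width: 0.573
grip_force: 0.0
```

Emit:
send_rows --xyz '[[0,0,0],[0,0,0],[0,0,0],[0,0,0],[0,0,8],[0,0,20],[0,0,32],[0,0,42],[0,0,46],[0,0,46]]' --dr '[[0,0,-0.125],[0,0,-0.25],[0,0,-0.375],[0,0,-0.5],[0,0,-0.5],[0,0,-0.5],[0,0,-0.5],[0,0,-0.5],[0,0,-0.5],[0,0,-0.5]]'

```text
time: 12.95
position: [0.4963, -0.0386, 0.1352]
tool_rot: [-0.27, -3.127, -0.001]
ft_force: [0.5, 0.5, -0.2]
grip_width: 0.572
grip_force: 0.0
```

```bash
python3 -c "
from h import *
plan('B',79,zlow=.1355,zhi=.1355)"
```

```text
t 12.95 y0 80.1 pos [ 0.4963 -0.0386  0.1352] level [ 3.2e-03  4.0e-04 -1.0e+00] j7 1.37 F [ 0.5  0.5 -0.2] M [ 0.13 -0.12 -0.03]
call1 shift [-1.3 -0.2 -0.3] turn 0.02
call2 z 0.0 turn 0.0
```

Emit:
send_rows --xyz '[[-1,0,0],[-1,0,0],[-1,0,0],[-1,0,0],[-1,0,0],[-1,0,0],[-1,0,0],[-1,0,0],[-1,0,0],[-1,0,0]]' --dr '[[0,0,0.125],[0,0,0.25],[0,0,0.375],[0,0,0.5],[0,0,0.625],[0,0,0.75],[0,0,0.875],[0,0,1.0],[0,0,1.125],[0,0,1.25]]'

```text
time: 13.78
position: [0.4972, -0.0374, 0.1361]
tool_rot: [-2.054, -2.373, 0.001]
ft_force: [-1.0, 1.9, -4.4]
grip_width: 0.574
grip_force: 2.5
```

```bash
python3 -c "
from h import *
plan('D',82,zlow=.1355,zhi=.182)"
```

```text
t 13.7833 y0 8.3 pos [ 0.4972 -0.0374  0.1361] level [ 0.0022 -0.0028 -1.    ] j7 0.12 F [-1.   1.9 -4.4] M [0.44 0.27 0.12]
call1 shift [-153.5  135.6  -46.6] turn -1.287
call2 z 46.499999999999986 turn -0.037
```

Emit:
send_rows --xyz '[[0,0,0],[0,0,-36],[-4,4,-46],[-29,26,-46],[-54,48,-46],[-79,70,-46],[-104,92,-46],[-128,113,-46],[-145,128,-46],[-153,136,-46]]' --dr '[[0,0,-0.125],[0,0,-0.25],[0,0,-0.375],[0,0,-0.5],[0,0,-0.625],[0,0,-0.75],[0,0,-0.875],[0,0,-1.0],[0,0,-1.125],[0,0,-1.25]]'

```text
time: 14.62
position: [0.6574, -0.1736, 0.1821]
tool_rot: [0.266, 3.13, -0.0]
ft_force: [-0.7, 0.4, 0.1]
grip_width: 0.572
grip_force: 0.0
```

Emit:
send_rows --xyz '[[0,0,0],[0,0,0],[0,0,0],[0,0,8],[0,0,20],[0,0,32],[0,0,42],[0,0,46],[0,0,46],[0,0,46]]' --dr '[[0,0,-0.03],[0,0,-0.03],[0,0,-0.03],[0,0,-0.03],[0,0,-0.03],[0,0,-0.03],[0,0,-0.03],[0,0,-0.03],[0,0,-0.03],[0,0,-0.03]]'

```text
time: 15.45
position: [0.6556, -0.1699, 0.1367]
tool_rot: [-0.222, -3.133, -0.0]
ft_force: [0.6, 0.6, 1.3]
grip_width: 0.573
grip_force: 0.0
```

```bash
python3 -c "
from h import *
plan('D',82,zlow=.1355,zhi=.1355)"
```

```text
t 15.45 y0 81.9 pos [ 0.6556 -0.1699  0.1367] level [ 6.e-04  0.e+00 -1.e+00] j7 1.42 F [0.6 0.6 1.3] M [ 0.08 -0.15 -0.  ]
call1 shift [ 2.1 -0.4  1.2] turn -0.002
call2 z 0.0 turn 0.0
```

Emit:
send_rows --xyz '[[2,0,1],[2,0,1],[2,0,1],[2,0,1],[2,0,1],[2,0,1],[2,0,1],[2,0,1],[2,0,1],[2,0,1]]' --dr '[[0,0,0.125],[0,0,0.25],[0,0,0.375],[0,0,0.5],[0,0,0.625],[0,0,0.75],[0,0,0.875],[0,0,1.0],[0,0,1.125],[0,0,1.25]]'

```text
time: 16.28
position: [0.6528, -0.1684, 0.1353]
tool_rot: [-2.017, -2.404, 0.001]
ft_force: [-0.5, 1.3, -5.1]
grip_width: 0.575
grip_force: 3.0
```

```bash
python3 -c "
from h import *
plan('A',-33,zlow=.134,zhi=.182)"
```

```text
t 16.2833 y0 10.0 pos [ 0.6528 -0.1684  0.1353] level [ 0.0019 -0.0023 -1.    ] j7 0.24 F [-0.5  1.3 -5.1] M [0.28 0.2  0.18]
call1 shift [141.4  12.8 -46.5] turn 0.751
call2 z 47.999999999999986 turn 0.0
```

Emit:
send_rows --xyz '[[0,0,0],[0,0,-36],[5,1,-46],[30,3,-46],[55,5,-46],[80,7,-46],[105,10,-46],[125,12,-46],[138,13,-46],[141,13,-46]]' --dr '[[0,0,-0.12],[0,0,-0.12],[0,0,0.0],[0,0,0.12],[0,0,0.24],[0,0,0.36],[0,0,0.48],[0,0,0.6],[0,0,0.7],[0,0,0.75]]'

```text
time: 17.12
position: [0.6417, -0.0237, 0.1834]
tool_rot: [-2.756, -1.507, -0.004]
ft_force: [0.2, -0.4, 0.2]
grip_width: 0.58
grip_force: 0.0
```

Emit:
send_rows --xyz '[[0,0,0],[0,0,8],[0,0,20],[0,0,32],[0,0,42],[0,0,48],[0,0,48],[0,0,48],[0,0,48],[0,0,48]]' --dr '[[0,0,0],[0,0,0],[0,0,0],[0,0,0],[0,0,0],[0,0,0],[0,0,0],[0,0,0.1],[0,0,0.2],[0,0,0.3]]'

```text
time: 17.95
position: [0.6414, -0.0289, 0.1341]
tool_rot: [2.954, 1.071, -0.001]
ft_force: [-1.6, -0.5, -0.4]
grip_width: 0.575
grip_force: 2.6
```

```bash
python3 -c "
from h import *
plan('A',-33,zlow=.134,zhi=.134)"
```

```text
t 17.95 y0 -50.2 pos [ 0.6414 -0.0289  0.1341] level [-4.e-04 -1.e-04 -1.e+00] j7 -0.98 F [-1.6 -0.5 -0.4] M [-0.09  0.27  0.14]
call1 shift [ 0.9 -1.7  0.1] turn -0.299
call2 z 0.0 turn 0.0
```

Emit:
send_rows --xyz '[[0,-1,0],[0,-1,0],[0,-1,0],[0,-1,0],[0,-1,0],[0,-1,0],[0,-1,0],[0,-1,0],[0,-1,0],[0,-1,0]]' --dr '[[0,0,0.03],[0,0,0.06],[0,0,0.09],[0,0,0.12],[0,0,0.15],[0,0,0.18],[0,0,0.21],[0,0,0.24],[0,0,0.27],[0,0,0.3]]'

```text
time: 18.78
position: [0.6401, -0.0288, 0.1336]
tool_rot: [3.079, 0.622, -0.003]
ft_force: [-1.1, -1.5, -0.6]
grip_width: 0.574
grip_force: 3.1
```

```bash
python3 -c "
from h import *
plan('A',-33,zlow=.134,zhi=.134)"
```

```text
t 18.7833 y0 -67.1 pos [ 0.6401 -0.0288  0.1336] level [-2.1e-03  4.0e-04 -1.0e+00] j7 -1.26 F [-1.1 -1.5 -0.6] M [-0.33  0.33  0.2 ]
call1 shift [ 1.6 -1.3 -0.4] turn -0.596
call2 z 0.0 turn 0.0
```

Emit:
send_rows --xyz '[[0,0,0],[0,0,0],[0,0,0],[0,0,0],[0,0,0],[0,0,0],[0,0,0],[0,0,0],[0,0,0],[0,0,0]]' --dr '[[0,0,0.03],[0,0,0.06],[0,0,0.09],[0,0,0.12],[0,0,0.15],[0,0,0.18],[0,0,0.21],[0,0,0.24],[0,0,0.27],[0,0,0.3]]'

```text
time: 19.62
position: [0.6389, -0.0286, 0.1331]
tool_rot: [3.137, 0.156, -0.007]
ft_force: [-3.8, -0.9, -1.3]
grip_width: 0.574
grip_force: 3.6
```

```bash
python3 -c "
from h import *
plan('C',-4,zlow=.134,zhi=.182)"
```

```text
t 19.6167 y0 -84.3 pos [ 0.6389 -0.0286  0.1331] level [-4.5e-03  5.0e-04 -1.0e+00] j7 -1.55 F [-3.8 -0.9 -1.3] M [-0.2   0.83  0.17]
call1 shift [-142.7  140.1  -48.2] turn -1.402
call2 z 47.999999999999986 turn -0.152
```

Emit:
send_rows --xyz '[[0,0,0],[0,0,-36],[-4,4,-48],[-29,28,-48],[-54,53,-48],[-79,78,-48],[-104,102,-48],[-125,123,-48],[-138,135,-48],[-143,140,-48]]' --dr '[[0,0,-0.125],[0,0,-0.25],[0,0,-0.375],[0,0,-0.5],[0,0,-0.625],[0,0,-0.75],[0,0,-0.875],[0,0,-1.0],[0,0,-1.125],[0,0,-1.25]]'

```text
time: 20.45
position: [0.5103, -0.1854, 0.1825]
tool_rot: [2.455, 1.958, -0.002]
ft_force: [-0.7, -0.1, -0.2]
grip_width: 0.581
grip_force: 0.0
```

Emit:
send_rows --xyz '[[0,0,0],[0,0,0],[0,0,12],[0,0,24],[0,0,36],[0,0,47],[0,0,47],[0,0,47],[0,0,47],[0,0,47]]' --dr '[[0,0,-0.12],[0,0,-0.15],[0,0,-0.15],[0,0,-0.15],[0,0,-0.15],[0,0,-0.15],[0,0,-0.15],[0,0,-0.05],[0,0,0.05],[0,0,0.15]]'

```text
time: 21.28
position: [0.5111, -0.1827, 0.1343]
tool_rot: [-2.601, -1.762, 0.006]
ft_force: [-3.9, -3.5, -0.4]
grip_width: 0.574
grip_force: 3.6
```

```bash
python3 -c "
from h import *
plan('C',-4,zlow=.134,zhi=.134)"
```

```text
t 21.2833 y0 -21.8 pos [ 0.5111 -0.1827  0.1343] level [-0.0028 -0.0023 -1.    ] j7 -0.14 F [-3.9 -3.5 -0.4] M [-0.83  0.62  0.15]
call1 shift [ 0.6 -0.4  0.3] turn -0.31
call2 z 0.0 turn 0.0
```

Emit:
send_rows --xyz '[[0,0,0],[0,0,0],[0,0,0],[0,0,0],[0,0,0],[0,0,0],[0,0,0],[0,0,0],[0,0,0],[0,0,0]]' --dr '[[0,0,0.03],[0,0,0.06],[0,0,0.09],[0,0,0.12],[0,0,0.15],[0,0,0.18],[0,0,0.21],[0,0,0.24],[0,0,0.27],[0,0,0.3]]'

```text
time: 22.12
position: [0.5103, -0.1832, 0.1338]
tool_rot: [-2.833, -1.357, 0.008]
ft_force: [-3.0, -3.2, -2.1]
grip_width: 0.575
grip_force: 3.6
```

```bash
python3 -c "
from h import *
plan('C',-4,zlow=.134,zhi=.134)"
```

```text
t 22.1167 y0 -38.8 pos [ 0.5103 -0.1832  0.1338] level [-0.0042 -0.0024 -1.    ] j7 -0.43 F [-3.  -3.2 -2.1] M [-0.84  0.7   0.22]
call1 shift [ 1.3 -0.2 -0.2] turn -0.608
call2 z 0.0 turn 0.0
```

Emit:
send_rows --xyz '[[0,0,0],[0,0,0],[0,0,0],[0,0,0],[0,0,0],[0,0,0],[0,0,0],[0,0,0],[0,0,0],[0,0,0]]' --dr '[[0,0,0.03],[0,0,0.06],[0,0,0.09],[0,0,0.12],[0,0,0.15],[0,0,0.18],[0,0,0.21],[0,0,0.24],[0,0,0.25],[0,0,0.25]]'

```text
time: 22.95
position: [0.5097, -0.1833, 0.1334]
tool_rot: [-2.98, -0.994, 0.01]
ft_force: [-4.0, -3.7, -2.7]
grip_width: 0.575
grip_force: 3.4
```

```bash
python3 -c "
from h import *
plan('B',22,zlow=.134,zhi=.182)"
```

```text
t 22.95 y0 -53.1 pos [ 0.5097 -0.1833  0.1334] level [-0.0057 -0.0022 -1.    ] j7 -0.68 F [-4.  -3.7 -2.7] M [-0.83  0.87  0.19]
call1 shift [  76.6 -122.8  -48.7] turn -1.311
call2 z 47.999999999999986 turn -0.061
```

Emit:
send_rows --xyz '[[0,0,0],[0,0,-36],[3,-4,-48],[18,-28,-48],[33,-52,-48],[48,-76,-48],[62,-98,-48],[72,-115,-48],[77,-123,-48],[77,-123,-48]]' --dr '[[0,0,-0.125],[0,0,-0.25],[0,0,-0.375],[0,0,-0.5],[0,0,-0.625],[0,0,-0.75],[0,0,-0.875],[0,0,-1.0],[0,0,-1.125],[0,0,-1.25]]'

```text
time: 23.78
position: [0.4999, -0.0333, 0.1832]
tool_rot: [-1.819, -2.561, -0.001]
ft_force: [0.1, 0.0, -0.2]
grip_width: 0.575
grip_force: 0.0
```

Emit:
send_rows --xyz '[[0,0,0],[0,0,0],[0,0,12],[0,0,24],[0,0,36],[0,0,47],[0,0,47],[0,0,47],[0,0,47],[0,0,47]]' --dr '[[0,0,-0.06],[0,0,-0.06],[0,0,-0.06],[0,0,-0.06],[0,0,-0.06],[0,0,-0.06],[0,0,-0.06],[0,0,0.04],[0,0,0.14],[0,0,0.22]]'

```text
time: 24.62
position: [0.4994, -0.0381, 0.1354]
tool_rot: [-2.108, -2.329, 0.003]
ft_force: [-1.4, -1.6, -1.3]
grip_width: 0.576
grip_force: 2.5
```

Emit:
send_rows --xyz '[[0,0,0],[0,0,0],[0,0,0],[0,0,0],[0,0,0],[0,0,0],[0,0,0],[0,0,0],[0,0,0],[0,0,0]]' --dr '[[0,0,0.03],[0,0,0.06],[0,0,0.09],[0,0,0.12],[0,0,0.15],[0,0,0.18],[0,0,0.21],[0,0,0.24],[0,0,0.27],[0,0,0.3]]'

```text
time: 25.45
position: [0.4989, -0.0387, 0.135]
tool_rot: [2.43, 1.991, -0.005]
ft_force: [-1.7, -3.1, -2.5]
grip_width: 0.576
grip_force: 2.4
```

```bash
python3 -c "
from h import *
plan('B',24,zlow=.134,zhi=.134)"
```

```text
t 25.45 y0 -11.3 pos [ 0.4989 -0.0387  0.135 ] level [-0.0025 -0.002  -1.    ] j7 -0.21 F [-1.7 -3.1 -2.5] M [-0.83 -0.04  0.14]
call1 shift [-0.6 -1.4  1. ] turn -0.617
call2 z 0.0 turn 0.0
```

Emit:
send_rows --xyz '[[0,-1,0],[0,-1,0],[0,-1,0],[0,-1,0],[0,-1,0],[0,-1,0],[0,-1,0],[0,-1,0],[0,-1,0],[0,-1,0]]' --dr '[[0,0,0.03],[0,0,0.06],[0,0,0.09],[0,0,0.12],[0,0,0.15],[0,0,0.18],[0,0,0.21],[0,0,0.24],[0,0,0.25],[0,0,0.25]]'

```text
time: 26.28
position: [0.498, -0.0383, 0.1352]
tool_rot: [2.657, 1.675, -0.005]
ft_force: [-1.3, -4.5, -2.5]
grip_width: 0.579
grip_force: 2.4
```

```bash
python3 -c "
from h import *
plan('D',24,zlow=.134,zhi=.182)"
```

```text
t 26.2833 y0 -25.6 pos [ 0.498  -0.0383  0.1352] level [-0.0026 -0.0013 -1.    ] j7 -0.45 F [-1.3 -4.5 -2.5] M [-1.04  0.31  0.12]
call1 shift [-51.9 197.  -46.9] turn -0.865
call2 z 47.999999999999986 turn 0.0
```

Emit:
send_rows --xyz '[[0,0,0],[0,0,-36],[-1,4,-47],[-10,38,-47],[-19,72,-47],[-28,106,-47],[-36,138,-47],[-44,168,-47],[-50,190,-47],[-52,197,-47]]' --dr '[[0,0,-0.125],[0,0,-0.25],[0,0,-0.35],[0,0,-0.45],[0,0,-0.55],[0,0,-0.65],[0,0,-0.75],[0,0,-0.83],[0,0,-0.86],[0,0,-0.86]]'

```text
time: 27.12
position: [0.6566, -0.1711, 0.1822]
tool_rot: [1.718, 2.629, 0.002]
ft_force: [0.4, -1.0, 0.2]
grip_width: 0.577
grip_force: 0.0
```

Emit:
send_rows --xyz '[[0,0,0],[0,0,0],[0,0,12],[0,0,24],[0,0,36],[0,0,48],[0,0,48],[0,0,48],[0,0,48],[0,0,48]]' --dr '[[0,0,0],[0,0,0],[0,0,0],[0,0,0],[0,0,0],[0,0,0],[0,0,0],[0,0,0.1],[0,0,0.2],[0,0,0.3]]'

```text
time: 27.95
position: [0.6539, -0.1688, 0.1345]
tool_rot: [-2.096, -2.34, 0.002]
ft_force: [-0.2, -0.1, -1.5]
grip_width: 0.576
grip_force: 2.4
```

Emit:
send_rows --xyz '[[0,0,0],[0,0,0],[0,0,0],[0,0,0],[0,0,0],[0,0,0],[0,0,0],[0,0,0],[0,0,0],[0,0,0]]' --dr '[[0,0,0.03],[0,0,0.06],[0,0,0.09],[0,0,0.12],[0,0,0.15],[0,0,0.18],[0,0,0.21],[0,0,0.24],[0,0,0.27],[0,0,0.3]]'

```text
time: 28.78
position: [0.6537, -0.169, 0.134]
tool_rot: [-2.418, -2.004, 0.003]
ft_force: [0.7, -0.3, -2.8]
grip_width: 0.575
grip_force: 2.8
```

```bash
python3 -c "
from h import *
plan('D',24,zlow=.134,zhi=.134)"
```

```text
t 28.7833 y0 -10.7 pos [ 0.6537 -0.169   0.134 ] level [-9.0e-04 -1.4e-03 -1.0e+00] j7 -0.07 F [ 0.7 -0.3 -2.8] M [-0.29 -0.13  0.16]
call1 shift [-1. -0.  0.] turn -0.605
call2 z 0.0 turn 0.0
```

Emit:
send_rows --xyz '[[0,0,0],[0,0,0],[0,0,0],[0,0,0],[0,0,0],[0,0,0],[0,0,0],[0,0,0],[0,0,0],[0,0,0]]' --dr '[[0,0,0.03],[0,0,0.06],[0,0,0.09],[0,0,0.12],[0,0,0.15],[0,0,0.18],[0,0,0.21],[0,0,0.22],[0,0,0.22],[0,0,0.22]]'

```text
time: 29.62
position: [0.6535, -0.1691, 0.134]
tool_rot: [-2.622, -1.729, 0.003]
ft_force: [-0.6, -1.3, -4.5]
grip_width: 0.576
grip_force: 3.0
```

```bash
python3 -c "
from h import *
plan('A',-70,zlow=.133,zhi=.182)"
```

```text
t 29.6167 y0 -23.2 pos [ 0.6535 -0.1691  0.134 ] level [-0.0014 -0.0018 -1.    ] j7 -0.28 F [-0.6 -1.3 -4.5] M [-0.53  0.05  0.16]
call1 shift [125.6 -67.5 -48. ] turn 0.817
call2 z 48.999999999999986 turn 0.0
```

Emit:
send_rows --xyz '[[0,0,0],[0,0,-36],[4,-2,-48],[26,-14,-48],[48,-26,-48],[70,-38,-48],[92,-49,-48],[110,-59,-48],[122,-66,-48],[126,-68,-48]]' --dr '[[0,0,-0.12],[0,0,-0.12],[0,0,0.0],[0,0,0.12],[0,0,0.24],[0,0,0.36],[0,0,0.48],[0,0,0.6],[0,0,0.72],[0,0,0.82]]'

```text
time: 30.45
position: [0.6418, -0.0204, 0.1844]
tool_rot: [-3.092, -0.54, -0.004]
ft_force: [0.4, -0.4, -0.2]
grip_width: 0.571
grip_force: 0.0
```

Emit:
send_rows --xyz '[[0,0,0],[0,0,0],[0,0,12],[0,0,24],[0,0,36],[0,0,48],[0,0,48],[0,0,48],[0,0,48],[0,0,48]]' --dr '[[0,0,0],[0,0,0],[0,0,0],[0,0,0],[0,0,0],[0,0,0],[0,0,0],[0,0,0.1],[0,0,0.2],[0,0,0.26]]'

```text
time: 31.28
position: [0.6399, -0.0259, 0.1339]
tool_rot: [-3.139, -0.128, 0.007]
ft_force: [-2.8, -0.2, -0.6]
grip_width: 0.574
grip_force: 3.0
```

Emit:
send_rows --xyz '[[0,0,0],[0,0,0],[0,0,0],[0,0,0],[0,0,0],[0,0,0],[0,0,0],[0,0,0],[0,0,0],[0,0,0]]' --dr '[[0,0,0.02],[0,0,0.04],[0,0,0.06],[0,0,0.08],[0,0,0.1],[0,0,0.12],[0,0,0.14],[0,0,0.16],[0,0,0.18],[0,0,0.2]]'

```text
time: 32.12
position: [0.64, -0.0257, 0.1338]
tool_rot: [3.136, -0.181, -0.006]
ft_force: [-5.4, -0.0, -3.8]
grip_width: 0.578
grip_force: 3.5
```

```bash
python3 -c "
from h import *
plan('A',-70,zlow=.133,zhi=.133)"
```

```text
t 32.1167 y0 -96.6 pos [ 0.64   -0.0257  0.1338] level [-3.8e-03  4.0e-04 -1.0e+00] j7 -1.73 F [-5.4 -0.  -3.8] M [0.01 1.28 0.17]
call1 shift [1.2 1.2 0.8] turn -0.464
call2 z 0.0 turn 0.0
```

Emit:
send_rows --xyz '[[0,0,0],[0,0,0],[0,0,0],[0,0,0],[0,0,0],[0,0,0],[0,0,0],[0,0,0],[0,0,0],[0,0,0]]' --dr '[[0,0,0.025],[0,0,0.05],[0,0,0.075],[0,0,0.1],[0,0,0.125],[0,0,0.15],[0,0,0.175],[0,0,0.2],[0,0,0.225],[0,0,0.25]]'

```text
time: 32.95
position: [0.6397, -0.0255, 0.1334]
tool_rot: [3.089, -0.57, -0.007]
ft_force: [-6.0, 0.8, -5.1]
grip_width: 0.58
grip_force: 4.2
```

```bash
python3 -c "
from h import *
plan('C',-41,zlow=.133,zhi=.182)"
```

```text
t 32.95 y0 -110.9 pos [ 0.6397 -0.0255  0.1334] level [-0.0044  0.0014 -1.    ] j7 -1.97 F [-6.   0.8 -5.1] M [0.11 1.27 0.25]
call1 shift [-64.5 192.2 -48. ] turn -1.22
call2 z 48.999999999999986 turn 0.0
```

Emit:
send_rows --xyz '[[0,0,0],[0,0,-36],[-2,4,-48],[-13,38,-48],[-24,72,-48],[-35,106,-48],[-46,138,-48],[-55,165,-48],[-62,185,-48],[-64,192,-48]]' --dr '[[0,0,-0.125],[0,0,-0.25],[0,0,-0.375],[0,0,-0.5],[0,0,-0.625],[0,0,-0.75],[0,0,-0.875],[0,0,-1.0],[0,0,-1.125],[0,0,-1.2]]'

```text
time: 33.78
position: [0.5127, -0.1873, 0.1846]
tool_rot: [2.867, 1.272, 0.003]
ft_force: [-0.3, 0.7, -1.1]
grip_width: 0.576
grip_force: 0.0
```

Emit:
send_rows --xyz '[[0,0,0],[0,0,0],[0,0,12],[0,0,24],[0,0,36],[0,0,48],[0,0,48],[0,0,48],[0,0,48],[0,0,48]]' --dr '[[0,0,-0.02],[0,0,-0.02],[0,0,-0.02],[0,0,-0.02],[0,0,-0.02],[0,0,-0.02],[0,0,-0.02],[0,0,0.08],[0,0,0.18],[0,0,0.23]]'

```text
time: 34.62
position: [0.5096, -0.1828, 0.1328]
tool_rot: [-2.998, -0.929, 0.013]
ft_force: [-6.7, -1.0, -1.6]
grip_width: 0.579
grip_force: 4.3
```

Emit:
send_rows --xyz '[[0,0,0],[0,0,0],[0,0,0],[0,0,0],[0,0,0],[0,0,0],[0,0,0],[0,0,0],[0,0,0],[0,0,0]]' --dr '[[0,0,0.02],[0,0,0.04],[0,0,0.06],[0,0,0.08],[0,0,0.1],[0,0,0.12],[0,0,0.14],[0,0,0.16],[0,0,0.18],[0,0,0.2]]'

```text
time: 35.45
position: [0.5092, -0.1828, 0.1325]
tool_rot: [-3.075, -0.631, 0.014]
ft_force: [-6.9, -1.1, -3.4]
grip_width: 0.575
grip_force: 4.4
```

```bash
python3 -c "
from h import *
plan('C',-70,zlow=.133,zhi=.133)"
```

```text
t 35.45 y0 -66.8 pos [ 0.5092 -0.1828  0.1325] level [-0.0085 -0.0042 -1.    ] j7 -0.89 F [-6.9 -1.1 -3.4] M [-0.32  1.41  0.24]
call1 shift [ 2.   0.  -0.5] turn 0.055
call2 z 0.0 turn 0.0
```

Emit:
send_rows --xyz '[[0,0,0],[0,0,0],[0,0,0],[0,0,0],[0,0,0],[0,0,0],[0,0,0],[0,0,0],[0,0,0],[0,0,0]]' --dr '[[0,0,0.025],[0,0,0.05],[0,0,0.075],[0,0,0.1],[0,0,0.125],[0,0,0.15],[0,0,0.175],[0,0,0.2],[0,0,0.225],[0,0,0.25]]'

```text
time: 36.28
position: [0.5086, -0.1826, 0.1321]
tool_rot: [-3.131, -0.242, 0.017]
ft_force: [-7.3, -1.1, -3.2]
grip_width: 0.575
grip_force: 4.7
```

```bash
python3 -c "
from h import *
plan('B',-12,zlow=.133,zhi=.182)"
```

```text
t 36.2833 y0 -81.2 pos [ 0.5086 -0.1826  0.1321] level [-0.0104 -0.0024 -0.9999] j7 -1.14 F [-7.3 -1.1 -3.2] M [-0.29  1.53  0.27]
call1 shift [  10.5 -143.8  -49.6] turn -1.207
call2 z 48.999999999999986 turn 0.0
```

Emit:
send_rows --xyz '[[0,0,0],[0,0,-36],[0,-4,-48],[2,-30,-49],[4,-56,-49],[6,-82,-49],[8,-106,-49],[9,-127,-49],[10,-140,-49],[10,-144,-49]]' --dr '[[0,0,-0.125],[0,0,-0.25],[0,0,-0.375],[0,0,-0.5],[0,0,-0.625],[0,0,-0.75],[0,0,-0.875],[0,0,-1.0],[0,0,-1.125],[0,0,-1.2]]'

```text
time: 37.12
position: [0.5009, -0.0351, 0.1839]
tool_rot: [-2.436, -1.982, -0.001]
ft_force: [0.1, -0.6, -0.4]
grip_width: 0.574
grip_force: 0.0
```

Emit:
send_rows --xyz '[[0,0,0],[0,0,0],[0,0,12],[0,0,24],[0,0,36],[0,0,48],[0,0,48],[0,0,48],[0,0,48],[0,0,48]]' --dr '[[0,0,0],[0,0,0],[0,0,0],[0,0,0],[0,0,0],[0,0,0],[0,0,0],[0,0,0.1],[0,0,0.2],[0,0,0.25]]'

```text
time: 37.95
position: [0.499, -0.0401, 0.1348]
tool_rot: [-2.677, -1.642, 0.008]
ft_force: [-2.1, -2.8, -0.3]
grip_width: 0.573
grip_force: 2.5
```

Emit:
send_rows --xyz '[[0,0,0],[0,0,0],[0,0,0],[0,0,0],[0,0,0],[0,0,0],[0,0,0],[0,0,0],[0,0,0],[0,0,0]]' --dr '[[0,0,0.025],[0,0,0.05],[0,0,0.075],[0,0,0.1],[0,0,0.125],[0,0,0.15],[0,0,0.175],[0,0,0.2],[0,0,0.225],[0,0,0.25]]'

```text
time: 38.78
position: [0.4989, -0.04, 0.1347]
tool_rot: [-2.859, -1.301, 0.008]
ft_force: [-3.5, -3.4, -3.1]
grip_width: 0.572
grip_force: 2.6
```

```bash
python3 -c "
from h import *
plan('B',-12,zlow=.133,zhi=.133)"
```

```text
t 38.7833 y0 -41.1 pos [ 0.4989 -0.04    0.1347] level [-0.0042 -0.0024 -1.    ] j7 -0.71 F [-3.5 -3.4 -3.1] M [-0.95  0.84  0.12]
call1 shift [-0.1 -1.7  1.7] turn -0.507
call2 z 0.0 turn 0.0
```

Emit:
send_rows --xyz '[[0,0,0],[0,0,0],[0,0,0],[0,0,0],[0,0,0],[0,0,0],[0,0,0],[0,0,0],[0,0,0],[0,0,0]]' --dr '[[0,0,0.025],[0,0,0.05],[0,0,0.075],[0,0,0.1],[0,0,0.125],[0,0,0.15],[0,0,0.175],[0,0,0.2],[0,0,0.225],[0,0,0.25]]'

```text
time: 39.62
position: [0.4981, -0.0401, 0.1344]
tool_rot: [-2.999, -0.934, 0.01]
ft_force: [-5.2, -5.4, -2.9]
grip_width: 0.579
grip_force: 2.9
```

```bash
python3 -c "
from h import *
plan('D',-9,zlow=.133,zhi=.182)"
```

```text
t 39.6167 y0 -55.4 pos [ 0.4981 -0.0401  0.1344] level [-0.0061 -0.0021 -1.    ] j7 -0.96 F [-5.2 -5.4 -2.9] M [-1.01  1.17  0.14]
call1 shift [ 53.8 195.  -48.4] turn -0.81
call2 z 48.999999999999986 turn 0.0
```

Emit:
send_rows --xyz '[[0,0,0],[0,0,-36],[1,4,-48],[10,38,-48],[19,72,-48],[28,106,-48],[38,138,-48],[46,168,-48],[52,188,-48],[54,195,-48]]' --dr '[[0,0,-0.125],[0,0,-0.25],[0,0,-0.35],[0,0,-0.45],[0,0,-0.55],[0,0,-0.65],[0,0,-0.73],[0,0,-0.8],[0,0,-0.8],[0,0,-0.8]]'

```text
time: 40.45
position: [0.6587, -0.171, 0.1833]
tool_rot: [2.399, 2.026, 0.002]
ft_force: [-0.7, 0.1, -0.9]
grip_width: 0.574
grip_force: 0.0
```

Emit:
send_rows --xyz '[[0,0,0],[0,0,0],[0,0,12],[0,0,24],[0,0,36],[0,0,48],[0,0,48],[0,0,48],[0,0,48],[0,0,48]]' --dr '[[0,0,0],[0,0,0],[0,0,0],[0,0,0],[0,0,0],[0,0,0],[0,0,0],[0,0,0.1],[0,0,0.2],[0,0,0.25]]'

```text
time: 41.28
position: [0.6541, -0.1697, 0.1347]
tool_rot: [-2.635, -1.708, 0.008]
ft_force: [-3.7, -2.7, -2.2]
grip_width: 0.573
grip_force: 2.8
```

Emit:
send_rows --xyz '[[0,0,0],[0,0,0],[0,0,0],[0,0,0],[0,0,0],[0,0,0],[0,0,0],[0,0,0],[0,0,0],[0,0,0]]' --dr '[[0,0,0.025],[0,0,0.05],[0,0,0.075],[0,0,0.1],[0,0,0.125],[0,0,0.15],[0,0,0.175],[0,0,0.2],[0,0,0.225],[0,0,0.25]]'

```text
time: 42.12
position: [0.6539, -0.1698, 0.1344]
tool_rot: [-2.825, -1.371, 0.009]
ft_force: [-4.6, -2.8, -3.4]
grip_width: 0.576
grip_force: 3.6
```

```bash
python3 -c "
from h import *
plan('D',-12,zlow=.133,zhi=.133)"
```

```text
t 42.1167 y0 -38.2 pos [ 0.6539 -0.1698  0.1344] level [-0.0044 -0.0033 -1.    ] j7 -0.49 F [-4.6 -2.8 -3.4] M [-0.81  1.05  0.23]
call1 shift [-0.4 -0.2  1.4] turn -0.458
call2 z 0.0 turn 0.0
```

Emit:
send_rows --xyz '[[0,0,0],[0,0,0],[0,0,0],[0,0,0],[0,0,0],[0,0,0],[0,0,0],[0,0,0],[0,0,0],[0,0,0]]' --dr '[[0,0,0.02],[0,0,0.04],[0,0,0.06],[0,0,0.08],[0,0,0.1],[0,0,0.12],[0,0,0.14],[0,0,0.15],[0,0,0.15],[0,0,0.15]]'

```text
time: 42.95
position: [0.6536, -0.1699, 0.1342]
tool_rot: [-2.92, -1.158, 0.01]
ft_force: [-5.0, -2.9, -3.4]
grip_width: 0.58
grip_force: 3.6
```

```bash
python3 -c "
from h import *
plan('A',-98,zlow=.132,zhi=.182)"
```

```text
t 42.95 y0 -46.7 pos [ 0.6536 -0.1699  0.1342] level [-0.0054 -0.003  -1.    ] j7 -0.64 F [-5.  -2.9 -3.4] M [-0.82  1.1   0.17]
call1 shift [  88.5 -112.8  -47.9] turn 0.895
call2 z 49.999999999999986 turn 0.0
```

Emit:
send_rows --xyz '[[0,0,0],[0,0,-36],[3,-4,-48],[20,-25,-48],[37,-47,-48],[54,-69,-48],[69,-88,-48],[80,-102,-48],[87,-111,-48],[89,-113,-48]]' --dr '[[0,0,-0.12],[0,0,-0.12],[0,0,0.0],[0,0,0.12],[0,0,0.24],[0,0,0.36],[0,0,0.48],[0,0,0.6],[0,0,0.72],[0,0,0.84]]'

```text
time: 43.78
position: [0.6444, -0.0195, 0.1849]
tool_rot: [-3.135, 0.132, -0.004]
ft_force: [-0.3, -0.3, -0.4]
grip_width: 0.573
grip_force: 0.0
```

Emit:
send_rows --xyz '[[0,0,0],[0,0,2],[0,0,14],[0,0,26],[0,0,38],[0,0,50],[0,0,50],[0,0,50],[0,0,50],[0,0,50]]' --dr '[[0,0,0.05],[0,0,0.05],[0,0,0.05],[0,0,0.05],[0,0,0.05],[0,0,0.05],[0,0,0.05],[0,0,0.15],[0,0,0.25],[0,0,0.29]]'

```text
time: 44.62
position: [0.6415, -0.0239, 0.1325]
tool_rot: [-3.085, 0.59, 0.009]
ft_force: [-3.9, 2.5, -1.2]
grip_width: 0.576
grip_force: 3.2
```

Emit:
send_rows --xyz '[[0,0,0],[0,0,0],[0,0,0],[0,0,0],[0,0,0],[0,0,0],[0,0,0],[0,0,0],[0,0,0],[0,0,0]]' --dr '[[0,0,0.01],[0,0,0.02],[0,0,0.03],[0,0,0.04],[0,0,0.05],[0,0,0.06],[0,0,0.07],[0,0,0.08],[0,0,0.09],[0,0,0.1]]'

```text
time: 45.45
position: [0.6417, -0.0242, 0.1325]
tool_rot: [3.054, -0.736, -0.008]
ft_force: [-4.2, 0.9, -4.0]
grip_width: 0.573
grip_force: 3.4
```

```bash
python3 -c "
from h import *
plan('A',-98,zlow=.132,zhi=.132)"
```

```text
t 45.45 y0 -117.1 pos [ 0.6417 -0.0242  0.1325] level [-0.0046  0.0015 -1.    ] j7 -2.05 F [-4.2  0.9 -4. ] M [0.52 1.1  0.27]
call1 shift [0.7 2.8 0.5] turn -0.333
call2 z 0.0 turn 0.0
```

Emit:
send_rows --xyz '[[0,0,0],[0,0,0],[0,0,0],[0,0,0],[0,0,0],[0,0,0],[0,0,0],[0,0,0],[0,0,0],[0,0,0]]' --dr '[[0,0,0.011],[0,0,0.022],[0,0,0.033],[0,0,0.044],[0,0,0.055],[0,0,0.066],[0,0,0.077],[0,0,0.088],[0,0,0.099],[0,0,0.11]]'

```text
time: 46.28
position: [0.6417, -0.0242, 0.1324]
tool_rot: [3.008, -0.903, -0.007]
ft_force: [-3.5, 1.1, -3.1]
grip_width: 0.574
grip_force: 3.8
```

```bash
python3 -c "
from h import *
plan('C',-69,zlow=.132,zhi=.182)"
```

```text
t 46.2833 y0 -123.4 pos [ 0.6417 -0.0242  0.1324] level [-0.0043  0.0021 -1.    ] j7 -2.16 F [-3.5  1.1 -3.1] M [0.45 1.1  0.23]
call1 shift [-22.4 203.8 -49.1] turn -0.95
call2 z 49.999999999999986 turn 0.0
```

Emit:
send_rows --xyz '[[0,0,0],[0,0,-36],[0,4,-48],[-4,40,-49],[-8,76,-49],[-12,112,-49],[-16,146,-49],[-19,175,-49],[-21,196,-49],[-22,204,-49]]' --dr '[[0,0,-0.125],[0,0,-0.25],[0,0,-0.36],[0,0,-0.46],[0,0,-0.56],[0,0,-0.66],[0,0,-0.76],[0,0,-0.86],[0,0,-0.95],[0,0,-0.95]]'

```text
time: 47.12
position: [0.5115, -0.1878, 0.1842]
tool_rot: [3.087, 0.565, 0.003]
ft_force: [0.1, 0.5, 0.8]
grip_width: 0.571
grip_force: 0.0
```

Emit:
send_rows --xyz '[[0,0,0],[0,0,2],[0,0,14],[0,0,26],[0,0,38],[0,0,50],[0,0,50],[0,0,50],[0,0,50],[0,0,50]]' --dr '[[0,0,0],[0,0,0],[0,0,0],[0,0,0],[0,0,0],[0,0,0],[0,0,0.08],[0,0,0.18],[0,0,0.24],[0,0,0.29]]'

```text
time: 47.95
position: [0.5089, -0.1815, 0.1293]
tool_rot: [-3.137, -0.116, 0.015]
ft_force: [-5.4, 0.7, -3.0]
grip_width: 0.575
grip_force: 4.1
```

Emit:
send_rows --xyz '[[0,0,0],[0,0,0],[0,0,0],[0,0,0],[0,0,0],[0,0,0],[0,0,0],[0,0,0],[0,0,0],[0,0,0]]' --dr '[[0,0,0.012],[0,0,0.024],[0,0,0.036],[0,0,0.048],[0,0,0.06],[0,0,0.072],[0,0,0.084],[0,0,0.096],[0,0,0.108],[0,0,0.12]]'

```text
time: 48.78
position: [0.5088, -0.1815, 0.1291]
tool_rot: [-3.139, 0.069, 0.016]
ft_force: [-5.8, 1.3, -3.4]
grip_width: 0.577
grip_force: 4.3
```

```bash
python3 -c "
from h import *
plan('B',-43,zlow=.132,zhi=.182)"
```

```text
t 48.7833 y0 -92.5 pos [ 0.5088 -0.1815  0.1291] level [-0.0101 -0.0019 -0.9999] j7 -1.32 F [-5.8  1.3 -3.4] M [0.22 1.14 0.23]
call1 shift [ -18.  -141.9  -52.4] turn -0.864
call2 z 49.999999999999986 turn 0.0
```

Emit:
send_rows --xyz '[[0,0,0],[0,0,0],[0,0,0],[0,0,0],[0,0,0],[0,0,0],[0,0,0],[0,0,0],[0,0,0],[0,0,0]]' --dr '[[0,0,0.014],[0,0,0.028],[0,0,0.042],[0,0,0.056],[0,0,0.07],[0,0,0.084],[0,0,0.098],[0,0,0.112],[0,0,0.126],[0,0,0.14]]'

```text
time: 49.62
position: [0.5087, -0.1814, 0.1289]
tool_rot: [-3.127, 0.288, 0.016]
ft_force: [-4.2, 1.3, -4.9]
grip_width: 0.576
grip_force: 4.8
```

Emit:
send_rows --xyz '[[0,0,0],[0,0,0],[0,0,0],[0,0,0],[0,0,0],[0,0,0],[0,0,0],[0,0,0],[0,0,0],[0,0,0]]' --dr '[[0,0,0.011],[0,0,0.022],[0,0,0.033],[0,0,0.044],[0,0,0.055],[0,0,0.066],[0,0,0.077],[0,0,0.088],[0,0,0.099],[0,0,0.11]]'

```text
time: 50.45
position: [0.5086, -0.1813, 0.1288]
tool_rot: [-3.107, 0.459, 0.017]
ft_force: [-4.8, 1.2, -5.2]
grip_width: 0.58
grip_force: 5.0
```

```bash
python3 -c "
from h import *
plan('A',-139,zlow=.132,zhi=.182)"
```

```text
t 50.45 y0 -106.8 pos [ 0.5086 -0.1813  0.1288] level [-1.080e-02  6.000e-04 -9.999e-01] j7 -1.57 F [-4.8  1.2 -5.2] M [0.3  1.07 0.3 ]
call1 shift [  81.5 -186.   -54.2] turn 0.562
call2 z 49.999999999999986 turn 0.0
```

Emit:
send_rows --xyz '[[0,0,0],[0,0,0],[0,0,0],[0,0,0],[0,0,0],[0,0,0],[0,0,0],[0,0,0],[0,0,0],[0,0,0]]' --dr '[[0,0,0.012],[0,0,0.024],[0,0,0.036],[0,0,0.048],[0,0,0.06],[0,0,0.072],[0,0,0.084],[0,0,0.096],[0,0,0.108],[0,0,0.12]]'

```text
time: 51.28
position: [0.5086, -0.1812, 0.1287]
tool_rot: [-3.074, 0.645, 0.017]
ft_force: [-5.3, 1.0, -6.9]
grip_width: 0.575
grip_force: 5.3
```

```bash
python3 -c "
from h import *
plan('A',-138,zlow=.132,zhi=.182)
plan('A',42,zlow=.132,zhi=.182)"
```

```text
t 51.2833 y0 -113.7 pos [ 0.5086 -0.1812  0.1287] level [-0.0107  0.0018 -0.9999] j7 -1.68 F [-5.3  1.  -6.9] M [0.29 1.15 0.3 ]
call1 shift [  58.7 -194.4  -54.3] turn 0.424
call2 z 49.999999999999986 turn 0.0
t 51.2833 y0 -113.7 pos [ 0.5086 -0.1812  0.1287] level [-0.0107  0.0018 -0.9999] j7 -1.68 F [-5.3  1.  -6.9] M [0.29 1.15 0.3 ]
call1 shift [  58.7 -194.4  -54.3] turn -2.717
call2 z 49.999999999999986 turn -1.467
```

Emit:
send_rows --xyz '[[0,0,0],[0,0,-38],[1,-4,-54],[12,-40,-54],[23,-76,-54],[34,-112,-54],[44,-146,-54],[52,-172,-54],[57,-189,-54],[59,-194,-54]]' --dr '[[0,0,-0.12],[0,0,-0.12],[0,0,-0.12],[0,0,-0.08],[0,0,-0.08],[0,0,-0.08],[0,0,-0.08],[0,0,-0.08],[0,0,-0.08],[0,0,-0.08]]'

```text
time: 52.12
position: [0.6462, -0.0239, 0.1851]
tool_rot: [-3.097, 0.513, 0.002]
ft_force: [0.4, 0.6, -0.9]
grip_width: 0.572
grip_force: 0.0
```

Emit:
send_rows --xyz '[[0,0,0],[0,0,0],[0,0,12],[0,0,24],[0,0,36],[0,0,48],[0,0,48],[0,0,48],[0,0,48],[0,0,48]]' --dr '[[0,0,0],[0,0,0],[0,0,0],[0,0,0],[0,0,0],[0,0,0],[0,0,0.1],[0,0,0.2],[0,0,0.26],[0,0,0.3]]'

```text
time: 52.95
position: [0.6394, -0.0255, 0.1349]
tool_rot: [2.985, -0.98, -0.021]
ft_force: [-7.7, 4.4, -0.9]
grip_width: 0.575
grip_force: 5.2
```

Emit:
send_rows --xyz '[[0,0,0],[0,0,0],[0,0,0],[0,0,0],[0,0,0],[0,0,0],[0,0,0],[0,0,0],[0,0,0],[0,0,0]]' --dr '[[0,0,0.012],[0,0,0.024],[0,0,0.036],[0,0,0.048],[0,0,0.06],[0,0,0.072],[0,0,0.084],[0,0,0.096],[0,0,0.108],[0,0,0.12]]'

```text
time: 53.78
position: [0.6393, -0.0254, 0.1348]
tool_rot: [2.921, -1.153, -0.021]
ft_force: [-8.0, 5.5, -2.6]
grip_width: 0.574
grip_force: 5.1
```

```bash
python3 -c "
from h import *
plan('B',-43,zlow=.132,zhi=.182)"
```

```text
t 53.7833 y0 -133.1 pos [ 0.6393 -0.0254  0.1348] level [-0.0123  0.0057 -0.9999] j7 -2.32 F [-8.   5.5 -2.6] M [1.33 1.75 0.27]
call1 shift [-94.9 107.1 -45.4] turn -1.572
call2 z 49.999999999999986 turn -0.322
```

Emit:
send_rows --xyz '[[0,0,0],[0,0,-36],[-3,3,-46],[-20,23,-46],[-37,42,-46],[-54,61,-46],[-70,79,-46],[-84,95,-46],[-93,105,-46],[-95,107,-46]]' --dr '[[0,0,-0.125],[0,0,-0.25],[0,0,-0.375],[0,0,-0.5],[0,0,-0.625],[0,0,-0.75],[0,0,-0.875],[0,0,-1.0],[0,0,-1.125],[0,0,-1.25]]'

```text
time: 54.62
position: [0.4995, -0.0429, 0.184]
tool_rot: [3.044, 0.778, -0.003]
ft_force: [0.1, -0.4, -0.2]
grip_width: 0.577
grip_force: 0.0
```

Emit:
send_rows --xyz '[[0,0,0],[0,0,0],[0,0,0],[0,0,14],[0,0,28],[0,0,42],[0,0,49],[0,0,49],[0,0,49],[0,0,49]]' --dr '[[0,0,-0.12],[0,0,-0.24],[0,0,-0.3],[0,0,-0.3],[0,0,-0.3],[0,0,-0.3],[0,0,-0.3],[0,0,-0.2],[0,0,-0.1],[0,0,0.0]]'

```text
time: 55.45
position: [0.4979, -0.043, 0.1332]
tool_rot: [-3.046, -0.762, 0.015]
ft_force: [-5.8, -1.6, -2.8]
grip_width: 0.572
grip_force: 3.1
```

Emit:
send_rows --xyz '[[0,0,0],[0,0,0],[0,0,0],[0,0,0],[0,0,0],[0,0,0],[0,0,0],[0,0,0],[0,0,0],[0,0,0]]' --dr '[[0,0,0.025],[0,0,0.05],[0,0,0.075],[0,0,0.1],[0,0,0.125],[0,0,0.15],[0,0,0.17],[0,0,0.19],[0,0,0.21],[0,0,0.23]]'

```text
time: 56.28
position: [0.4969, -0.043, 0.1328]
tool_rot: [-3.114, -0.414, 0.019]
ft_force: [-8.0, -1.6, -3.3]
grip_width: 0.576
grip_force: 3.6
```

```bash
python3 -c "
from h import *
plan('B',-43,zlow=.132,zhi=.132)"
```

```text
t 56.2833 y0 -74.8 pos [ 0.4969 -0.043   0.1328] level [-0.0118 -0.0021 -0.9999] j7 -1.28 F [-8.  -1.6 -3.3] M [-0.37  1.77  0.22]
call1 shift [ 1.6 -3.7  0.8] turn -0.556
call2 z 0.0 turn 0.0
```

Emit:
send_rows --xyz '[[0,0,0],[0,0,0],[0,0,0],[0,0,0],[0,0,0],[0,0,0],[0,0,0],[0,0,0],[0,0,0],[0,0,0]]' --dr '[[0,0,0.018],[0,0,0.036],[0,0,0.054],[0,0,0.072],[0,0,0.09],[0,0,0.108],[0,0,0.126],[0,0,0.144],[0,0,0.16],[0,0,0.17]]'

```text
time: 57.12
position: [0.4952, -0.0427, 0.1325]
tool_rot: [-3.138, -0.149, 0.025]
ft_force: [-12.0, -0.4, -1.2]
grip_width: 0.575
grip_force: 5.3
```

```bash
python3 -c "
from h import *
plan('D',-36,zlow=.132,zhi=.182)"
```

```text
t 57.1167 y0 -84.6 pos [ 0.4952 -0.0427  0.1325] level [-1.570e-02 -8.000e-04 -9.999e-01] j7 -1.45 F [-12.   -0.4  -1.2] M [-0.21  2.7   0.34]
call1 shift [144.7 141.7 -51.9] turn -0.847
call2 z 49.999999999999986 turn 0.0
```

Emit:
send_rows --xyz '[[0,0,0],[0,0,0],[0,0,0],[0,0,0],[0,0,0],[0,0,0],[0,0,0],[0,0,0],[0,0,0],[0,0,0]]' --dr '[[0,0,0.006],[0,0,0.012],[0,0,0.018],[0,0,0.024],[0,0,0.03],[0,0,0.036],[0,0,0.042],[0,0,0.048],[0,0,0.05],[0,0,0.05]]'

```text
time: 57.95
position: [0.4947, -0.0425, 0.1324]
tool_rot: [3.141, 0.072, -0.026]
ft_force: [-12.6, 0.2, 0.2]
grip_width: 0.571
grip_force: 5.7
```

```bash
python3 -c "
from h import *
plan('D',-36,zlow=.132,zhi=.182)"
```

```text
t 57.95 y0 -87.4 pos [ 0.4947 -0.0425  0.1324] level [-1.680e-02 -3.000e-04 -9.999e-01] j7 -1.5 F [-12.6   0.2   0.2] M [-0.09  2.81  0.29]
call1 shift [152.  134.6 -52.2] turn -0.897
call2 z 49.999999999999986 turn 0.0
```

Emit:
send_rows --xyz '[[0,0,0],[0,0,-38],[4,4,-52],[30,27,-52],[56,50,-52],[82,73,-52],[107,95,-52],[130,115,-52],[147,130,-52],[152,135,-52]]' --dr '[[0,0,-0.125],[0,0,-0.25],[0,0,-0.375],[0,0,-0.5],[0,0,-0.6],[0,0,-0.7],[0,0,-0.8],[0,0,-0.88],[0,0,-0.88],[0,0,-0.88]]'

```text
time: 58.78
position: [0.6616, -0.1735, 0.1862]
tool_rot: [2.813, 1.398, -0.002]
ft_force: [-0.9, -0.2, 0.0]
grip_width: 0.569
grip_force: 0.0
```

Emit:
send_rows --xyz '[[0,0,0],[0,0,2],[0,0,16],[0,0,30],[0,0,44],[0,0,49],[0,0,49],[0,0,49],[0,0,49],[0,0,49]]' --dr '[[0,0,0],[0,0,0],[0,0,0],[0,0,0],[0,0,0],[0,0,0],[0,0,0.12],[0,0,0.24],[0,0,0.34],[0,0,0.42]]'

```text
time: 59.62
position: [0.655, -0.1702, 0.1371]
tool_rot: [-3.041, -0.778, 0.016]
ft_force: [-9.5, -2.7, -2.5]
grip_width: 0.576
grip_force: 4.3
```

Emit:
send_rows --xyz '[[0,0,0],[0,0,0],[0,0,0],[0,0,0],[0,0,0],[0,0,0],[0,0,0],[0,0,0],[0,0,0],[0,0,0]]' --dr '[[0,0,0.02],[0,0,0.04],[0,0,0.06],[0,0,0.08],[0,0,0.1],[0,0,0.11],[0,0,0.12],[0,0,0.13],[0,0,0.14],[0,0,0.15]]'

```text
time: 60.45
position: [0.6535, -0.1704, 0.1369]
tool_rot: [-3.09, -0.555, 0.021]
ft_force: [-11.6, -1.9, -1.0]
grip_width: 0.575
grip_force: 5.4
```

```bash
python3 -c "
from h import *
plan('D',-36,zlow=.132,zhi=.132)"
```

```text
t 60.45 y0 -69.7 pos [ 0.6535 -0.1704  0.1369] level [-0.0126 -0.0044 -0.9999] j7 -0.99 F [-11.6  -1.9  -1. ] M [-0.4   2.51  0.29]
call1 shift [ 0.1 -0.3  4.9] turn -0.587
call2 z 0.0 turn 0.0
```

Emit:
send_rows --xyz '[[0,0,0],[0,0,0],[0,0,0],[0,0,0],[0,0,0],[0,0,0],[0,0,0],[0,0,0],[0,0,0],[0,0,0]]' --dr '[[0,0,0.012],[0,0,0.024],[0,0,0.036],[0,0,0.048],[0,0,0.06],[0,0,0.072],[0,0,0.084],[0,0,0.096],[0,0,0.1],[0,0,0.1]]'

```text
time: 61.28
position: [0.6529, -0.1704, 0.1368]
tool_rot: [-3.114, -0.4, 0.023]
ft_force: [-12.6, -1.6, -0.5]
grip_width: 0.579
grip_force: 6.2
```

```bash
python3 -c "
from h import *
plan('A',-119,zlow=.132,zhi=.182)"
```

```text
t 61.2833 y0 -75.4 pos [ 0.6529 -0.1704  0.1368] level [-0.0142 -0.0036 -0.9999] j7 -1.08 F [-12.6  -1.6  -0.5] M [-0.37  2.87  0.36]
call1 shift [  24.  -141.9  -45. ] turn 0.762
call2 z 49.999999999999986 turn 0.0
```

Emit:
send_rows --xyz '[[0,0,0],[0,0,-36],[1,-4,-45],[6,-32,-45],[11,-60,-45],[16,-88,-45],[20,-112,-45],[23,-130,-45],[24,-140,-45],[24,-142,-45]]' --dr '[[0,0,-0.12],[0,0,-0.12],[0,0,0.0],[0,0,0.12],[0,0,0.24],[0,0,0.36],[0,0,0.48],[0,0,0.6],[0,0,0.68],[0,0,0.75]]'

```text
time: 62.12
position: [0.6467, -0.021, 0.1847]
tool_rot: [-3.044, 0.765, 0.0]
ft_force: [0.1, 0.1, 0.3]
grip_width: 0.578
grip_force: 0.0
```

Emit:
send_rows --xyz '[[0,0,0],[0,0,2],[0,0,14],[0,0,28],[0,0,42],[0,0,49],[0,0,49],[0,0,49],[0,0,49],[0,0,49]]' --dr '[[0,0,0],[0,0,0],[0,0,0],[0,0,0],[0,0,0],[0,0,0],[0,0,0.1],[0,0,0.2],[0,0,0.27],[0,0,0.31]]'

```text
time: 62.95
position: [0.644, -0.0239, 0.1322]
tool_rot: [2.89, -1.23, -0.015]
ft_force: [-4.9, 4.6, -3.8]
grip_width: 0.573
grip_force: 4.3
```

```bash
python3 -c "
from h import *
plan('A',-119,zlow=.132,zhi=.132)"
```

```text
t 62.95 y0 -136.1 pos [ 0.644  -0.0239  0.1322] level [-0.0084  0.0041 -1.    ] j7 -2.34 F [-4.9  4.6 -3.8] M [1.01 1.19 0.25]
call1 shift [0.1 4.3 0.2] turn -0.299
call2 z 0.0 turn 0.0
```

Emit:
send_rows --xyz '[[0,0,0],[0,0,0],[0,0,0],[0,0,0],[0,0,0],[0,0,0],[0,0,0],[0,0,0],[0,0,0],[0,0,0]]' --dr '[[0,0,0.016],[0,0,0.032],[0,0,0.048],[0,0,0.064],[0,0,0.08],[0,0,0.096],[0,0,0.112],[0,0,0.128],[0,0,0.14],[0,0,0.14]]'

```text
time: 63.78
position: [0.6441, -0.0243, 0.132]
tool_rot: [2.798, -1.425, -0.014]
ft_force: [-4.9, 3.7, -5.0]
grip_width: 0.572
grip_force: 5.2
```

```bash
python3 -c "
from h import *
plan('C',-99,zlow=.132,zhi=.182)"
```

```text
t 63.7833 y0 -144.0 pos [ 0.6441 -0.0243  0.132 ] level [-0.0072  0.0054 -1.    ] j7 -2.47 F [-4.9  3.7 -5. ] M [0.91 1.01 0.28]
call1 shift [ 48.9 200.6 -49.2] turn -0.785
call2 z 49.999999999999986 turn 0.0
```

Emit:
send_rows --xyz '[[0,0,0],[0,0,-36],[1,4,-48],[10,39,-49],[19,74,-49],[28,109,-49],[36,143,-49],[43,173,-49],[48,194,-49],[49,201,-49]]' --dr '[[0,0,-0.12],[0,0,-0.24],[0,0,-0.36],[0,0,-0.46],[0,0,-0.56],[0,0,-0.66],[0,0,-0.75],[0,0,-0.77],[0,0,-0.77],[0,0,-0.77]]'

```text
time: 64.62
position: [0.5106, -0.1887, 0.184]
tool_rot: [3.127, -0.283, -0.001]
ft_force: [-0.2, -1.0, 0.5]
grip_width: 0.575
grip_force: 0.0
```

Emit:
send_rows --xyz '[[0,0,0],[0,0,2],[0,0,14],[0,0,28],[0,0,42],[0,0,49],[0,0,49],[0,0,49],[0,0,49],[0,0,49]]' --dr '[[0,0,0],[0,0,0],[0,0,0],[0,0,0],[0,0,0],[0,0,0],[0,0,0.12],[0,0,0.23],[0,0,0.29],[0,0,0.34]]'

```text
time: 65.45
position: [0.5104, -0.1801, 0.1317]
tool_rot: [-3.037, 0.797, 0.017]
ft_force: [-5.2, 3.9, -3.5]
grip_width: 0.572
grip_force: 6.1
```

```bash
python3 -c "
from h import *
plan('C',-119,zlow=.132,zhi=.132)"
```

```text
t 65.45 y0 -119.4 pos [ 0.5104 -0.1801  0.1317] level [-0.0106  0.0012 -0.9999] j7 -1.77 F [-5.2  3.9 -3.5] M [0.84 1.23 0.4 ]
call1 shift [ 1.4  1.3 -0.3] turn -0.007
call2 z 0.0 turn 0.0
```

Emit:
send_rows --xyz '[[0,0,0],[0,0,-36],[-2,-3,-50],[-18,-26,-50],[-34,-49,-50],[-50,-72,-50],[-64,-93,-50],[-75,-109,-50],[-80,-116,-50],[-80,-117,-50]]' --dr '[[0,0,-0.12],[0,0,-0.24],[0,0,-0.36],[0,0,-0.46],[0,0,-0.56],[0,0,-0.66],[0,0,-0.75],[0,0,-0.78],[0,0,-0.78],[0,0,-0.78]]'

```text
time: 66.28
position: [0.5016, -0.0403, 0.1847]
tool_rot: [-3.113, -0.42, 0.0]
ft_force: [1.2, 0.0, 0.1]
grip_width: 0.577
grip_force: 0.0
```

Emit:
send_rows --xyz '[[0,0,0],[0,0,2],[0,0,14],[0,0,28],[0,0,42],[0,0,48],[0,0,48],[0,0,48],[0,0,48],[0,0,48]]' --dr '[[0,0,0],[0,0,0],[0,0,0],[0,0,0],[0,0,0],[0,0,0],[0,0,0.1],[0,0,0.2],[0,0,0.25],[0,0,0.29]]'

```text
time: 67.12
position: [0.4942, -0.0425, 0.1338]
tool_rot: [-3.14, 0.043, 0.026]
ft_force: [-14.4, 2.4, 2.9]
grip_width: 0.576
grip_force: 7.5
```

```bash
python3 -c "
from h import *
plan('B',-75,zlow=.132,zhi=.132)"
```

```text
t 67.1167 y0 -91.6 pos [ 0.4942 -0.0425  0.1338] level [-0.0165 -0.001  -0.9999] j7 -1.56 F [-14.4   2.4   2.9] M [0.83 3.21 0.41]
call1 shift [ 3.2 -3.6  1.7] turn -0.289
call2 z 0.0 turn 0.0
```

Emit:
send_rows --xyz '[[0,0,0],[0,0,-36],[5,-1,-50],[32,-4,-50],[59,-8,-50],[86,-12,-50],[112,-15,-50],[132,-18,-50],[144,-20,-50],[146,-20,-50]]' --dr '[[0,0,-0.12],[0,0,-0.12],[0,0,0.0],[0,0,0.12],[0,0,0.24],[0,0,0.36],[0,0,0.48],[0,0,0.58],[0,0,0.66],[0,0,0.68]]'

```text
time: 67.95
position: [0.6496, -0.027, 0.1853]
tool_rot: [2.946, -1.089, -0.0]
ft_force: [-0.9, 0.1, -0.1]
grip_width: 0.579
grip_force: 0.0
```

Emit:
send_rows --xyz '[[0,0,0],[0,0,2],[0,0,14],[0,0,28],[0,0,42],[0,0,49],[0,0,49],[0,0,49],[0,0,49],[0,0,49]]' --dr '[[0,0,0],[0,0,0],[0,0,0],[0,0,0],[0,0,0],[0,0,0],[0,0,0.1],[0,0,0.2],[0,0,0.27],[0,0,0.32]]'

```text
time: 68.78
position: [0.6452, -0.0245, 0.1359]
tool_rot: [2.737, -1.54, -0.009]
ft_force: [-2.4, 3.4, -3.2]
grip_width: 0.577
grip_force: 7.4
```

```bash
python3 -c "
from h import *
plan('A',-131,zlow=.132,zhi=.132)"
```

```text
t 68.7833 y0 -148.7 pos [ 0.6452 -0.0245  0.1359] level [-0.0045  0.0037 -1.    ] j7 -2.56 F [-2.4  3.4 -3.2] M [0.59 0.59 0.47]
call1 shift [0.  4.9 4. ] turn -0.309
call2 z 0.0 turn 0.0
```

Emit:
send_rows --xyz '[[0,0,0],[0,0,0],[0,0,-25],[0,0,-60],[0,0,-90],[0,0,-90],[0,0,-90],[0,0,-90],[0,0,-90],[0,0,-90]]' --dr '[[0,0,-0.12],[0,0,-0.18],[0,0,-0.18],[0,0,-0.18],[0,0,-0.18],[0,0,-0.18],[0,0,-0.18],[0,0,-0.18],[0,0,-0.18],[0,0,-0.18]]'

```text
time: 69.62
position: [0.6469, -0.0264, 0.2262]
tool_rot: [2.865, -1.286, -0.004]
ft_force: [-0.5, 0.4, 0.3]
grip_width: 0.572
grip_force: 0.0
```

```bash
python3 -c "
from h import *
s=get_state();print(s['time'],s['position'],s['ft_force']);print(close_job())"
```

```text
69.6167 [ 0.64688976 -0.02635076  0.22621375] [-0.53752022  0.40498085  0.28851134]
the job is handed in; nothing more can be done
None
```

I tightened all four nuts crosswise and handed the job in at 69.6 s with the arm clear, but it gave back no verdict; by my wrist-torque readings A is at about 0.49 N m, C 0.41, and B and D about 0.35, short of the half newton metre asked, and I did not check lid level or re-measure C and D after the later turns.

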